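# Top up the bud-vase chest

## Task

Raise the lid of the wooden chest and lock its folding stay straight so that the lid stands by itself, then stand a spare bud vase from the bench in every empty cell, setting each down gently, leaving the vases already packed in their cells and any spares left over standing on the bench. When every cell holds a vase, break the stay's knee and lower the lid gently until it is fully shut, without disturbing the other things on the bench.

Things in the scene. Friction and masses are not known exactly. Their poses are not given: they have to be found in the camera images.
- chest: Wooden chest fixed on the bench: 222 mm deep (its x), 262 wide (its y), 85 high without lid; walls and floor 8 mm. Origin: centre of its underside; x runs from the front (robot side) to the hinged back, z up. Two rows of three cells, behind them an open trough that holds a modelling stick and is not for vases. Lid hinge axis along y at x = 111, z = 85 mm; stay's lower pivot axis along y at x = -19, z = 55 mm.
- lid (a joint): Opening of the lid, rad: 0 shut, about 1.36 with the stay locked. The lid is a 12 mm board, about 0.4 kg. With the stay unlocked and the lid let go, the stiff knee just holds it when nearly fully raised (above about 1.2); lower down it may fall shut.
- lid_handle (a point): Middle of the lid's brass bar handle: a round bar 12 mm thick, 110 mm long along the chest's y, 36 mm out from the lid's front edge, in the lid's plane (258 mm from the hinge axis). With the lid up it is on top. It can be pinched from above, one finger in front of and one behind it, and turns between the fingers as the lid swings.
- stay_upper (a joint): Knee angle of the folding stay, rad: 0 folded (lid shut), growing as the lid opens; 2.77 is straight, 2.87 the stop just past straight, where it is locked and carries the lid. Two steel bars, 96 mm each between pivots, outside the chest's -y wall, join its side to the lid's edge. The knee is stiff (0.09 N m): lifting the lid does not carry it past straight; the knob must be pushed over (a few N).
- stay_knob (a point): Middle of the brass knob on the knee: a round stub 16 mm thick, 30 mm long, along the chest's y, standing out to the -y side. It moves on a circle of 96 mm about the lower pivot (in the chest's xz plane): with the lid up, towards the back and down to straighten and lock, to the front and up to break; the lid follows. Lid shut, it lies beside the chest's front. Can be pinched or pushed from above.
- cell1 (a point): Centre of cell 1 (front row, -y side), 35 mm above its floor (43 above the bench), where the middle of a vase standing there lies. The cell is 74 mm in the chest's x, 79 in its y; dividers 4 mm thick, tops 45 mm above the bench.
- cell2 (a point): Centre of cell 2 (front row, middle), 35 mm above its floor (43 above the bench), where the middle of a vase standing there lies. The cell is 74 mm in the chest's x, 79 in its y; dividers 4 mm thick, tops 45 mm above the bench.
- cell3 (a point): Centre of cell 3 (front row, +y side), 35 mm above its floor (43 above the bench), where the middle of a vase standing there lies. The cell is 74 mm in the chest's x, 79 in its y; dividers 4 mm thick, tops 45 mm above the bench.
- cell4 (a point): Centre of cell 4 (back row, -y side), 35 mm above its floor (43 above the bench), where the middle of a vase standing there lies. The cell is 74 mm in the chest's x, 79 in its y; dividers 4 mm thick, tops 45 mm above the bench.
- cell5 (a point): Centre of cell 5 (back row, middle), 35 mm above its floor (43 above the bench), where the middle of a vase standing there lies. The cell is 74 mm in the chest's x, 79 in its y; dividers 4 mm thick, tops 45 mm above the bench.
- cell6 (a point): Centre of cell 6 (back row, +y side), 35 mm above its floor (43 above the bench), where the middle of a vase standing there lies. The cell is 74 mm in the chest's x, 79 in its y; dividers 4 mm thick, tops 45 mm above the bench.
- packed1_mid (a point): Middle (half-way up) of a bud vase already packed in cell 1 at the start, the same kind as the spares; z is its axis, up. Absent in some runs (then that cell is empty).
- packed2_mid (a point): Middle (half-way up) of a bud vase already packed in cell 2 at the start, the same kind as the spares; z is its axis, up. Absent in some runs (then that cell is empty).
- packed3_mid (a point): Middle (half-way up) of a bud vase already packed in cell 3 at the start, the same kind as the spares; z is its axis, up. Absent in some runs (then that cell is empty).
- packed4_mid (a point): Middle (half-way up) of a bud vase already packed in cell 4 at the start, the same kind as the spares; z is its axis, up. Absent in some runs (then that cell is empty).
- packed5_mid (a point): Middle (half-way up) of a bud vase already packed in cell 5 at the start, the same kind as the spares; z is its axis, up. Absent in some runs (then that cell is empty).
- packed6_mid (a point): Middle (half-way up) of a bud vase already packed in cell 6 at the start, the same kind as the spares; z is its axis, up. Absent in some runs (then that cell is empty).
- spare1_mid (a point): Middle (half-way up) of a spare bud vase standing on the bench: white glazed, 70 mm tall, foot 40 mm and belly 48 mm across (widest 20 mm up), shoulder ending 42 mm up, above it a straight neck 22 mm across up to the rim; about 0.11 kg; z is its axis, up.
- spare2_mid (a point): Middle (half-way up) of a spare bud vase standing on the bench: white glazed, 70 mm tall, foot 40 mm and belly 48 mm across (widest 20 mm up), shoulder ending 42 mm up, above it a straight neck 22 mm across up to the rim; about 0.11 kg; z is its axis, up.
- spare3_mid (a point): Middle (half-way up) of a spare bud vase standing on the bench: white glazed, 70 mm tall, foot 40 mm and belly 48 mm across (widest 20 mm up), shoulder ending 42 mm up, above it a straight neck 22 mm across up to the rim; about 0.11 kg; z is its axis, up.
- spare4_mid (a point): Middle (half-way up) of a spare bud vase standing on the bench: white glazed, 70 mm tall, foot 40 mm and belly 48 mm across (widest 20 mm up), shoulder ending 42 mm up, above it a straight neck 22 mm across up to the rim; about 0.11 kg; z is its axis, up.
- carafe: Tall brown clay carafe, 108 mm across, 215 mm tall, to the left. Bystander; origin under its centre.
- beaker: Open white beaker, 74 mm across, 95 mm tall, to the right. Bystander; origin under its centre.
- sponge: Yellow sponge, 85 x 60 x 32 mm. Bystander.

How it is judged:
On the way, in this order (a step that is already met when the one before it is completed fails the run):
1. the lid is up with its stay locked past straight, the robot's fingers off the chest, lid and stay (value of joint lid above 1.28 rad and value of joint stay_upper above 2.795 rad and contact force between the fingers and chest below 0.3 N), for 0.3 s.
2. with the lid still locked open, every cell holds a vase, all vases stand upright and the fingers are off the chest (all of step 1 and distance between any of packed1_mid, spare1_mid, spare2_mid, spare3_mid, spare4_mid and cell1 below 0.025 m and distance between any of packed2_mid, spare1_mid, spare2_mid, spare3_mid, spare4_mid and cell2 below 0.025 m and distance between any of packed3_mid, spare1_mid, spare2_mid, spare3_mid, spare4_mid and cell3 below 0.025 m and distance between any of packed4_mid, spare1_mid, spare2_mid, spare3_mid, spare4_mid and cell4 below 0.025 m and distance between any of packed5_mid, spare1_mid, spare2_mid, spare3_mid, spare4_mid and cell5 below 0.025 m and distance between any of packed6_mid, spare1_mid, spare2_mid, spare3_mid, spare4_mid and cell6 below 0.025 m and angle between each of packed1_mid, packed2_mid, packed3_mid, packed4_mid, packed5_mid, packed6_mid, spare1_mid, spare2_mid, spare3_mid, spare4_mid's own z axis and vertical below 0.15 rad), for 0.2 s.
3. the stay's knee is broken: folded past straight again by more than 0.1 rad (value of joint stay_upper below 2.665 rad), for 0.05 s.
At the end, for the whole second after the job is handed in: The lid is fully shut (joint under 0.03 rad), every cell holds one vase (its middle within 25 mm of the cell's point, upright within 0.15 rad), any spare left over stands upright, all at rest (distance between any of packed1_mid, spare1_mid, spare2_mid, spare3_mid, spare4_mid and cell1 below 0.025 m and distance between any of packed2_mid, spare1_mid, spare2_mid, spare3_mid, spare4_mid and cell2 below 0.025 m and distance between any of packed3_mid, spare1_mid, spare2_mid, spare3_mid, spare4_mid and cell3 below 0.025 m and distance between any of packed4_mid, spare1_mid, spare2_mid, spare3_mid, spare4_mid and cell4 below 0.025 m and distance between any of packed5_mid, spare1_mid, spare2_mid, spare3_mid, spare4_mid and cell5 below 0.025 m and distance between any of packed6_mid, spare1_mid, spare2_mid, spare3_mid, spare4_mid and cell6 below 0.025 m and value of joint lid below 0.03 rad and angle between each of packed1_mid, packed2_mid, packed3_mid, packed4_mid, packed5_mid, packed6_mid, spare1_mid, spare2_mid, spare3_mid, spare4_mid's own z axis and vertical below 0.15 rad and linear speed of each of spare1, spare2, spare3, spare4 below 0.03 m/s and height (world z) of each of spare1_mid, spare2_mid, spare3_mid, spare4_mid below 0.05 m); the robot touches nothing.
It fails at once if the lid is slammed: it comes down on the chest (last 0.15 rad) faster than 3 rad/s (value of joint lid below 0.15 rad and velocity of joint lid below -3 rad/s).
It fails at once if a spare is dropped into a cell (over 0.8 m/s inside it) instead of set down ((linear speed of spare1 above 0.8 m/s and (distance between spare1_mid and cell1 below 0.04 m or distance between spare1_mid and cell2 below 0.04 m or distance between spare1_mid and cell3 below 0.04 m or distance between spare1_mid and cell4 below 0.04 m or distance between spare1_mid and cell5 below 0.04 m or distance between spare1_mid and cell6 below 0.04 m)) or (linear speed of spare2 above 0.8 m/s and (distance between spare2_mid and cell1 below 0.04 m or distance between spare2_mid and cell2 below 0.04 m or distance between spare2_mid and cell3 below 0.04 m or distance between spare2_mid and cell4 below 0.04 m or distance between spare2_mid and cell5 below 0.04 m or distance between spare2_mid and cell6 below 0.04 m)) or (linear speed of spare3 above 0.8 m/s and (distance between spare3_mid and cell1 below 0.04 m or distance between spare3_mid and cell2 below 0.04 m or distance between spare3_mid and cell3 below 0.04 m or distance between spare3_mid and cell4 below 0.04 m or distance between spare3_mid and cell5 below 0.04 m or distance between spare3_mid and cell6 below 0.04 m)) or (linear speed of spare4 above 0.8 m/s and (distance between spare4_mid and cell1 below 0.04 m or distance between spare4_mid and cell2 below 0.04 m or distance between spare4_mid and cell3 below 0.04 m or distance between spare4_mid and cell4 below 0.04 m or distance between spare4_mid and cell5 below 0.04 m or distance between spare4_mid and cell6 below 0.04 m))).
It fails at once if a vase already packed is taken out of its cell or tipped over (distance of any of packed1_mid, packed2_mid, packed3_mid, packed4_mid, packed5_mid, packed6_mid from where it was at the start of the episode above 0.05 m or angle between any of packed1_mid, packed2_mid, packed3_mid, packed4_mid, packed5_mid, packed6_mid's own z axis and vertical above 0.6 rad).
It fails at once if a bystander is moved more than 30 mm (distance of any of carafe, beaker, sponge from where it was at the start of the episode above 0.03 m).
Of packed1, packed2, packed3, packed4, packed5, packed6 only 2 to 4 are there at a start; the rules pass over those that are not, and their reading is None.
At some moment in a run one of spare1, spare2, spare3, spare4 may be knocked a few centimetres aside while the robot is not near it.
It also fails if it takes over 210 s, if anything falls off the work surface, if the arm or the gripper's body presses on something with over 40 N, if the wrist force passes 120 N, or if a joint passes its speed limit or range.

## Robot

A 6-joint arm with a two-finger parallel gripper is mounted at the origin on the work surface. World frame = base frame: x ahead of the robot, y to its left, z up, the work surface at z = 0. Lengths are in m, angles in rad, forces in N, time in s.
With the tool pointing down it reaches from about 0.25 to 0.775 m from the base axis. Payload 4 kg.
Tool frame: the origin (TCP) lies at the very end of the fingers, on their centre line; the grasp point (between the pads) lies 19 mm behind it; z points along the fingers, y is the direction in which the jaws open and shut (so a half turn about z gives the same grasp; the last joint's range is limited). The gripper opens to 85 mm and grips with 20 to 120 N. Pads are 22 mm wide; open, the fingers measure 114 mm over their backs; the gripper's body (76 mm by 85 mm) begins 54 mm behind the grasp point. The pads swing forward as they close: fully open they stand 13 mm farther back than shut.
Start: joints at [-1.294, 0.087, 1.371, -0, 1.684, -0.103], TCP at [0.204, -0.511, 0.231] pointing down, gripper open.
Joint ranges: [-3.1, 3.1], [-0.76, 2.03], [0.27, 2.55], [-1.08, 4.22], [0.17, 2.65], [-2.57, 2.57]. Speed limits (rad/s): [2.79, 2.79, 3.14, 3.14, 3.14, 3.14].

## Interface

Orientations are given as a rotation vector (axis times angle).
In Python, from station import observe, imaging, workorder, spotter gives the robot as it stands.
- The arm moves only by the tool carry_out, never from a script. Its argument "moves" is a list of rows, each a list of 3 entries, a list of its own where there are three numbers: the shift along the tool's x, y, z in mm, then the turn, a rotation vector about the tool's x, y, z in degrees, then the finger opening in mm, from 0 to 85.4. A call has exactly 10 rows; each row is the pose to reach, as a shift and turn from the pose measured when the call began, along the tool's axes at that moment; what a row does not reach only later rows make up. A row lasts 1/10 s, in which the tool goes at most 50 mm and 8.59 degrees, less where a joint would pass 70% of its speed; a pose out of reach is approached as far as the arm can. A call with a gripper value outside its range is refused whole. The fingers move at their own pace and stop on an object; "newtons" is the grip in N (left out, the last holds). Time passes only in rows, so rows that repeat a pose let the fingers close, or fill a call up. It gives the time, the measured TCP pose, the force and the opening at its end, in the units of the state.
- observe(): the state, without advancing time (a new reading comes with each control period).
- imaging.camera(name): name is "scene" or "top"; returns (picture, depth): 480x640x3 uint8, red, green, blue; 480x640 float32, m along the optical axis (not along the pixel's ray), 0 where there is no reading.
- imaging.camera_info(name): a dict with "fovy" (degrees; the focal length in pixels is half the picture's height over the tangent of half this angle, whatever the lens; pixels are square), "cx", "cy" (the principal point, pixels), "cam_to_world" (4x4, takes a point from camera to world coordinates). Camera axes: x right, y up, looking along -z (the intrinsics and any distortion apply to the point x, -y, -z); pixel columns grow to the right and rows downward; lengths in m; the calibration is good to about 2 mm. A picture is of the moment at which its call begins. camera_info takes no time and is no camera call.
- workorder.hand_in(): hands the job in, once; it reports no verdict.
Trained networks look in the newest picture that a camera, given by its name, has taken for a name from the list of things; names that differ only in an ending like _2 or _b are one class to them, and where a whole thing is asked for, a point or a joint stands for the part that bears it (a point fixed in the world has none). Each returns a list of dicts, best first, with "p" (0 to 1); they miss things now and then, are a little off and sometimes report something else, mostly with a low value. They report only what shows in the picture. A call takes as long as a camera call.
- spotter.spot_in(thing, camera): "rect" ([centre column, centre row, width, height] in pixels, round what is visible of it).
- spotter.trace(thing, camera): "region" (480x640 bool, what is visible of it) and "rect" ([centre column, centre row, width, height] in pixels, round what is visible of it).
The state is a dict: "t": time; "joints": joint angles; "dq": joint speeds; "joint_torque": joint torques, N m; "eef_pos": TCP position; "tool_rot": TCP orientation; "wrist_force": force on the tool from outside, world axes, zero at the start; "ft_torque": the same for the moment, N m; "width": finger opening in m.
Only numpy, scipy, OpenCV 4.12 (cv2) and the standard library are available. Lean on these libraries where they do the work, as an engineer would, in place of code of your own. Each camera call takes 0.05 s, during which the arm holds its last target. There are 200 camera calls.

## Working session

There is one attempt and no reset: what is moved stays moved. The work goes in short steps, Python scripts to look and compute and a tool call to move; the robot and the scene stay as the last step left them, time stands still between calls to the robot, and variables do not carry over. Pictures are saved under pics/ and viewed, about 12 in all and at most 16, crops included, and the job is handed in when it is done.

Besides the shell and the picture viewer there is one more tool, called after "Request:" as name([rows], argument=value, ...), one row to a line, values as JSON. carry_out: Moves the arm, as the interface text tells. Its arguments: {"type":"object","properties":{"moves":{"type":"array"},"newtons":{"type":"number"}},"required":["moves"]}

```bash
mkdir -p pics; ls
cat > h.py <<'E'
import numpy as np, cv2
from station import observe, imaging, workorder, spotter
from scipy.spatial.transform import Rotation as R
def snap(name, save=None):
    im,d=imaging.camera(name)
    if save: cv2.imwrite('pics/'+save+'.png',im[:,:,::-1])
    return im,d
def cloud(name,d):
    ci=imaging.camera_info(name); f=240/np.tan(np.radians(ci['fovy'])/2)
    v,u=np.mgrid[0:480,0:640]
    P=np.stack([(u-ci['cx'])/f*d,-(v-ci['cy'])/f*d,-d],-1)
    T=np.array(ci['cam_to_world']); W=P@T[:3,:3].T+T[:3,3]
    W[d<=0]=np.nan
    return W
def tomoves(target,rot=None):
    s=observe(); r=R.from_rotvec(s['tool_rot'])
    return r.inv().apply(np.array(target)-s['eef_pos'])*1000
E
cat > a.py <<'E'
from h import *
for c in ['scene','top']:
    ci=imaging.camera_info(c); print(c,{k:(np.round(v,3).tolist() if k=='cam_to_world' else v) for k,v in ci.items()})
    im,d=snap(c,c+'0'); W=cloud(c,d)
    for t in ['chest','lid','lid_handle','stay_knob','spare1_mid','carafe','beaker','sponge']:
        for r in spotter.trace(t,c)[:6]:
            m=r['region']; p=W[m]; p=p[~np.isnan(p[:,0])]
            print(c,t,round(r['p'],2),np.round(r['rect']).tolist(), np.round(np.median(p,0),3).tolist() if len(p) else None, np.round(np.percentile(p,[3,97],axis=0),3).tolist() if len(p) else None)
s=observe(); print({k:np.round(v,3).tolist() for k,v in s.items()})
E
python3 a.py
```

```text
pics
scene {'fovy': 50.39541720372529, 'cx': 323.8948994916517, 'cy': 243.1853217782894, 'cam_to_world': [[-0.242, -0.536, 0.809, 1.579], [0.97, -0.115, 0.214, 0.283], [-0.021, 0.837, 0.548, 0.8], [0.0, 0.0, 0.0, 1.0]]}
scene chest 0.63 [346.0, 282.0, 127.0, 100.0] [0.68, 0.091, 0.095] [[0.504, -0.039, 0.008], [0.723, 0.212, 0.1]]
scene lid 0.82 [345.0, 266.0, 120.0, 72.0] [0.627, 0.089, 0.096] [[0.47, -0.037, 0.088], [0.721, 0.209, 0.1]]
scene lid_handle 0.56 [344.0, 267.0, 123.0, 78.0] [0.627, 0.09, 0.096] [[0.469, -0.037, 0.086], [0.721, 0.21, 0.1]]
scene lid_handle 0.53 [344.0, 279.0, 127.0, 106.0] [0.676, 0.09, 0.095] [[0.469, -0.041, 0.001], [0.723, 0.214, 0.1]]
scene stay_knob 0.67 [297.0, 243.0, 14.0, 18.0] [0.505, -0.074, 0.077] [[0.452, -0.096, 0.031], [0.564, -0.053, 0.091]]
scene stay_knob 0.35 [346.0, 281.0, 124.0, 104.0] [0.679, 0.091, 0.095] [[0.5, -0.039, 0.006], [0.723, 0.213, 0.1]]
scene carafe 0.82 [563.0, 252.0, 54.0, 89.0] [0.498, 0.57, 0.108] [[0.459, 0.53, 0.02], [0.521, 0.615, 0.214]]
scene carafe 0.25 [345.0, 279.0, 125.0, 104.0] [0.679, 0.09, 0.095] [[0.501,
[... 1143 characters left out ...]
], [0.596, -0.346, 0.072]]
top carafe 0.91 [155.0, 259.0, 48.0, 31.0] [0.462, 0.557, 0.131] [[0.421, 0.526, 0.04], [0.51, 0.602, 0.22]]
top carafe 0.21 [396.0, 294.0, 16.0, 29.0] [0.361, -0.209, 0.031] [[0.324, -0.238, 0.019], [0.398, -0.181, 0.041]]
top beaker 0.91 [505.0, 259.0, 26.0, 17.0] [0.488, -0.571, 0.052] [[0.456, -0.589, 0.001], [0.516, -0.524, 0.099]]
{'t': 0.9, 'joints': [-1.294, 0.087, 1.371, -0.0, 1.684, -0.103], 'dq': [0.0, 0.001, 0.0, -0.0, -0.001, -0.001], 'joint_torque': [-0.0, -35.172, -31.347, -0.0, 0.0, -0.0], 'eef_pos': [0.204, -0.511, 0.231], 'tool_rot': [3.085, 0.593, -0.0], 'wrist_force': [0.231, -0.661, -0.833], 'ft_torque': [-0.04, -0.004, -0.029], 'width': 0.085}
```

Run:
```python
import cv2,numpy as np
a=cv2.imread('pics/scene0.png');b=cv2.imread('pics/top0.png')
cv2.imwrite('pics/s0c.png',cv2.resize(a[140:440,100:600],(800,480),interpolation=cv2.INTER_CUBIC))
cv2.imwrite('pics/t0c.png',cv2.resize(b[170:370,120:540],(800,381),interpolation=cv2.INTER_CUBIC))
```

```text
(no output)
```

View pics/s0c.png

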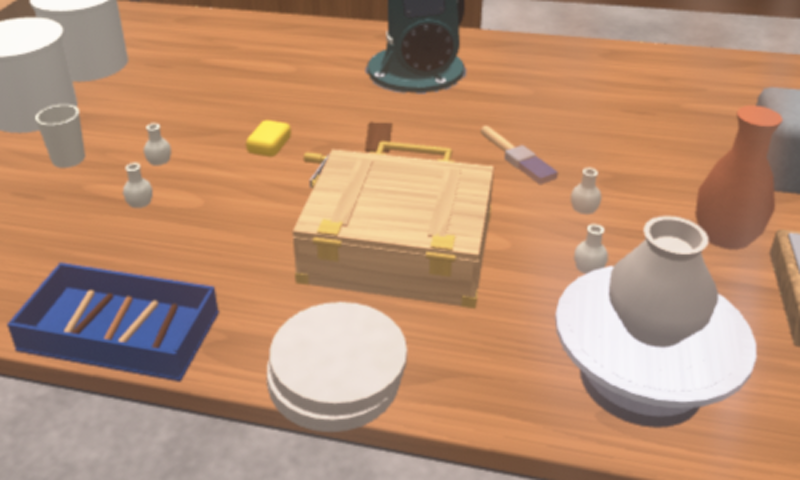

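View pics/t0c.png

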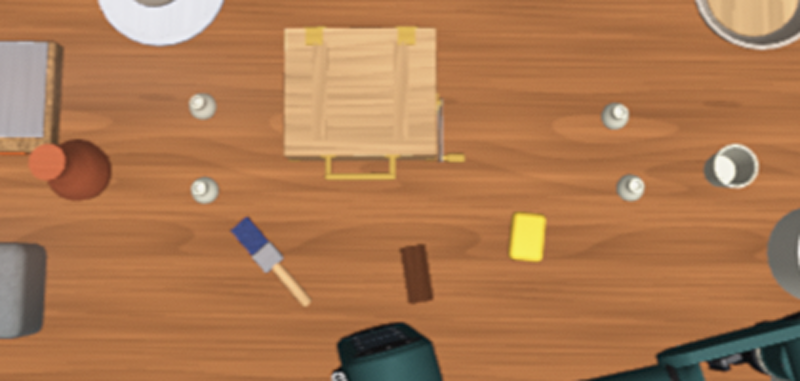

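```bash
cat > b.py <<'E'
from h import *
from scipy.optimize import least_squares
C={}
for c in ['scene','top']:
    im,d=snap(c); W=cloud(c,d); C[c]=(im,W)
    m=(W[...,2]>0.085)&(W[...,2]<0.115)&(W[...,0]>0.48)&(W[...,0]<0.74)&(W[...,1]>-0.06)&(W[...,1]<0.23)
    m=cv2.morphologyEx(m.astype(np.uint8),cv2.MORPH_OPEN,np.ones((5,5)))>0
    p=W[m]; r=cv2.minAreaRect((p[:,:2]*1000).astype(np.float32))
    print(c,'lid rect',r,'z',np.median(p[:,2]))
    # handle: brass, in front
    hm=(W[...,2]>0.06)&(W[...,2]<0.12)&(W[...,0]>0.42)&(W[...,0]<0.485)&(W[...,1]>0)&(W[...,1]<0.18)
    hp=W[hm]; print('handle',np.percentile(hp,[2,50,98],axis=0).round(4).tolist(),len(hp), 'bar x', np.percentile(hp[:,0],[10,30,50]))
    km=(W[...,2]>0.05)&(W[...,2]<0.12)&(W[...,0]>0.44)&(W[...,0]<0.54)&(W[...,1]>-0.12)&(W[...,1]<-0.058)
    kp=W[km]; print('knob',np.percentile(kp,[2,50,98],axis=0).round(4).tolist(),len(kp))
    g=W.copy(); bench=W[(abs(W[...,2])<0.01)&(W[...,0]>0.3)&(W[...,0]<0.8)&(abs(W[...,1])<0.4)]; print('bench z',np.median(bench[:,2]))
    # neck fit per vase
    zc=(W[...,2]>0.012)&(W[...,2]<0.08)&(W[...,0]>0.38)&(W[...,0]<0.72)&(((W[...,1]>0.24)&(W[...,1]<0.5))|((W[...,1]>-0.5)&(W[...,1]<-0.25)))
    n,lab,st,ce=cv2.connectedComponentsWithStats(zc.astype(np.uint8))
    for i in range(1,n):
        if st[i,4]<40: continue
        q=W[lab==i]; up=q[q[:,2]>0.06]
        def f(s):  # radius residual vs. profile
            rr=np.hypot(q[:,0]-s[0],q[:,1]-s[1]); pr=np.interp(q[:,2],[0,.02,.042,.0421,.07],[.020,.024,.011,.011,.011]); return rr-pr
        s=least_squares(f,q[:,:2].mean(0),loss='soft_l1',f_scale=.003)
        print('vase',st[i].tolist(),ce[i].round(1),'axis',s.x.round(4),'rms',np.sqrt(np.mean(s.fun**2)).round(4),'top',up[:,:2].mean(0).round(4) if len(up) else None,'zmax',q[:,2].max().round(3))
E
python3 b.py
```

```text
scene lid rect ((610.2263793945312, 80.78423309326172), (232.2183380126953, 273.0379943847656), 1.760619044303894) z 0.09603083612929736
handle [[0.4579, 0.027, 0.0852], [0.4664, 0.0841, 0.0932], [0.4804, 0.1413, 0.098]] 219 bar x [0.46097854 0.46452258 0.46640707]
knob [[0.4964, -0.0943, 0.0656], [0.5039, -0.0791, 0.0763], [0.5112, -0.0615, 0.0815]] 74
bench z -0.0011627818255618427
vase [190, 217, 16, 24, 257] [196.8 230. ] axis [ 0.4555 -0.3929] rms 0.003 top [ 0.4558 -0.3923] zmax 0.071
vase [177, 242, 18, 26, 310] [184.7 255.9] axis [ 0.583  -0.3661] rms 0.0025 top [ 0.584  -0.3662] zmax 0.072
vase [456, 245, 19, 26, 330] [466.  259.4] axis [0.4414 0.3627] rms 0.0026 top [0.4424 0.3627] zmax 0.071
vase [459, 281, 21, 28, 401] [469.2 296.1] axis [0.5919 0.3722] rms 0.0022 top [0.5929 0.3723] zmax 0.071
top lid rect ((605.3439331054688, 84.57293701171875), (227.67184448242188, 262.0281982421875), 0.8152442574501038) z 0.0977301832590679
handle [[0.4526, 0.0239, 0.086], [0.4595, 0.0823, 0.0949], [0.4828, 0.1413, 0.1024]] 184 bar x [0.45318712 0.45625089 0.45947125]
knob [[0.4891, -0.094, 0.0662], [0.4954, -0.0789, 0.0771], [0.5036, -0.0611, 0.0868]] 50
bench z 0.0002695581277996073
vase [220, 218, 14, 15, 158] [226.4 225.3] axis [0.5869 0.3705] rms 0.0038 top [0.5888 0.3719] zmax 0.078
vase [436, 224, 14, 14, 158] [442.7 230.4] axis [ 0.5783 -0.3664] rms 0.0037 top [ 0.5779 -0.3685] zmax 0.078
vase [444, 261, 15, 15, 159] [450.6 268.2] axis [ 0.4507 -0.3921] rms 0.0036 top [ 0.4503 -0.3933] zmax 0.078
vase [221, 262, 14, 15, 160] [227.5 269.4] axis [0.4368 0.3616] rms 0.0036 top [0.4378 0.3625] zmax 0.077
```

The pictures show the shut chest with its handle at top-crop (362,177) and knob at (453,158). Four spares stand at (202,105), (204,190), (615,115) and (630,187), matching the four fits. First I'll plan the approach to the handle.

```bash
cat >> h.py <<'E'
O=np.array([.607,.0835,0.]); YAW=np.radians(1.2)
def c2w(p): return O+R.from_rotvec([0,0,YAW]).apply(np.array(p)/1000.)
def down(leany=0,yaw=0,pitch=0):  # jaws along chest x; leany>0: body leans to -y; pitch>0: body leans to -x
    b=R.from_matrix(np.array([[0,1,0],[1,0,0],[0,0,-1]]).T)
    return R.from_euler('z',YAW+np.radians(yaw))*R.from_euler('x',np.radians(leany))*R.from_euler('y',-np.radians(pitch))*b
def plan(targets,rot=None):
    s=observe(); r=R.from_rotvec(s['tool_rot'])
    print('t',round(s['t'],2),'tcp',np.round(s['eef_pos'],4),'F',np.round(s['wrist_force'],1),'w',round(s['width']*1000,1),'j6',round(s['joints'][5],2))
    rv=(r.inv()*(rot or down())).as_rotvec(degrees=True)
    for t in targets: print(np.round(t,4),'->',np.round(r.inv().apply(np.array(t)-s['eef_pos'])*1000,1).tolist(),np.round(rv,1).tolist())
def lidp(th,a=258,o=6): return [111-a*np.cos(th)+o*np.sin(th),0,85+a*np.sin(th)+o*np.cos(th)]
E
python3 - <<'E'
from h import *
h=c2w(lidp(0)); print(h)
plan([h+[0,0,.08]])
E
```

```text
[0.46003224 0.08042146 0.091     ]
t 1.0 tcp [ 0.2039 -0.5108  0.2314] F [-0.3 -0.8 -0.1] w 85.6 j6 -0.1
[0.46   0.0804 0.171 ] -> [457.1, -454.2, 60.3] [0.0, 0.0, -69.4]
```

Request:
carry_out([
  [[457,-454,60],[0,0,-69.4],28],
  [[457,-454,60],[0,0,-69.4],28],
  [[457,-454,60],[0,0,-69.4],28],
  [[457,-454,60],[0,0,-69.4],28],
  [[457,-454,60],[0,0,-69.4],28],
  [[457,-454,60],[0,0,-69.4],28],
  [[457,-454,60],[0,0,-69.4],28],
  [[457,-454,60],[0,0,-69.4],28],
  [[457,-454,60],[0,0,-69.4],28],
  [[457,-454,60],[0,0,-69.4],28],
], newtons=30)

```text
t: 2.0
eef_pos: [0.4023, -0.0521, 0.1852]
tool_rot: [2.198, 2.243, 0.001]
wrist_force: [1.0, -0.3, -0.1]
width: 0.0277
```

Run:
```python
from h import *
h=c2w(lidp(0)); plan([h+[0,0,.08]])
```

```text
t 2.0 tcp [ 0.4023 -0.0521  0.1852] F [ 1.  -0.3 -0.1] w 27.7 j6 -0.29
[0.46   0.0804 0.171 ] -> [131.3, 60.4, 14.2] [0.1, 0.0, -0.0]
```

Request:
carry_out([
  [[40,18,5],[0,0,0],28],
  [[80,36,9],[0,0,0],28],
  [[110,50,20],[0,0,0],28],
  [[131,60,34],[0,0,0],28],
  [[131,60,44],[0,0,0],28],
  [[131,60,54],[0,0,0],28],
  [[131,60,54],[0,0,0],28],
  [[131,60,54],[0,0,0],28],
  [[131,60,54],[0,0,0],28],
  [[131,60,54],[0,0,0],28],
])

```text
t: 3.0
eef_pos: [0.4601, 0.0795, 0.1321]
tool_rot: [2.198, 2.241, 0.003]
wrist_force: [-0.2, -0.4, 0.1]
width: 0.0281
```

Run:
```python
from h import *
im,d=snap('scene','s1'); cv2.imwrite('pics/s1c.png',cv2.resize(im[190:300,270:430][:,:,::-1],(800,550),interpolation=cv2.INTER_CUBIC))
W=cloud('scene',d)
# fingers: points x .38-.54,y~.08 z .12-.19
m=(W[...,2]>.118)&(W[...,2]<.17)&(W[...,0]>.38)&(W[...,0]<.54)&(abs(W[...,1]-.08)<.05)
p=W[m]; print(len(p)); 
for z in np.arange(.12,.17,.01):
    q=p[abs(p[:,2]-z)<.005]; print(z.round(3),len(q),np.percentile(q,[2,25,50,75,98],axis=0)[:,:2].round(3).tolist() if len(q) else '')
plan([c2w(lidp(0))-[0,0,.017]])
```

```text
119
0.12 0 
0.13 9 [[0.451, 0.069], [0.48, 0.074], [0.481, 0.078], [0.483, 0.084], [0.485, 0.086]]
0.14 30 [[0.446, 0.069], [0.479, 0.077], [0.483, 0.085], [0.489, 0.087], [0.493, 0.089]]
0.15 37 [[0.446, 0.068], [0.481, 0.075], [0.485, 0.083], [0.49, 0.086], [0.492, 0.089]]
0.16 36 [[0.446, 0.068], [0.482, 0.075], [0.486, 0.081], [0.49, 0.086], [0.493, 0.089]]
0.17 7 [[0.45, 0.075], [0.485, 0.079], [0.49, 0.082], [0.491, 0.086], [0.492, 0.089]]
t 3.05 tcp [0.4601 0.0796 0.132 ] F [ 1.3 -0.1 -1. ] w 28.0 j6 0.03
[0.46   0.0804 0.074 ] -> [0.9, -0.2, 58.0] [0.2, 0.0, -0.1]
```

View pics/s1c.png

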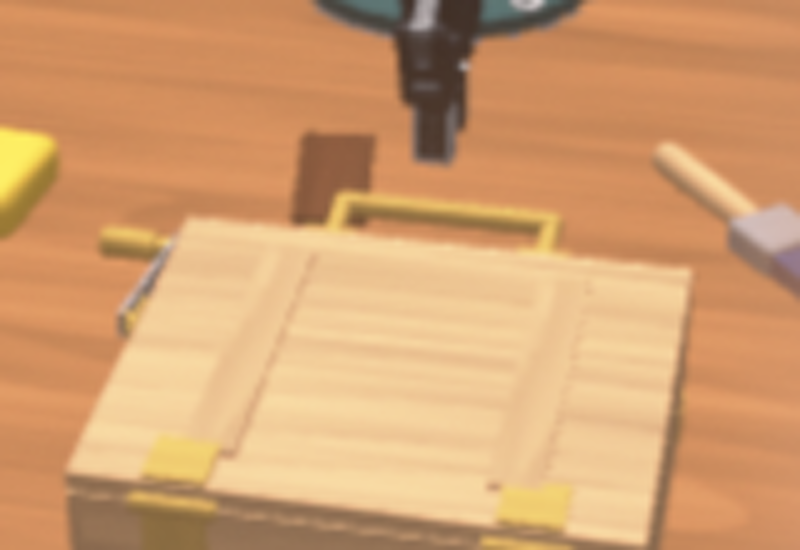

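Request:
carry_out([
  [[1,1,12],[0,0,0],28],
  [[1,1,24],[0,0,0],28],
  [[1,1,36],[0,0,0],28],
  [[1,1,48],[0,0,0],28],
  [[1,1,58],[0,0,0],28],
  [[1,1,58],[0,0,0],28],
  [[1,1,58],[0,0,0],0],
  [[1,1,58],[0,0,0],0],
  [[1,1,58],[0,0,0],0],
  [[1,1,58],[0,0,0],0],
])

```text
t: 4.05
eef_pos: [0.4604, 0.0806, 0.0739]
tool_rot: [2.199, 2.242, 0.001]
wrist_force: [-4.1, -0.1, -0.3]
width: 0.0108
```

Run:
```python
from h import *
s=observe(); print(s['eef_pos'],s['wrist_force'],s['width'])
g0=s['eef_pos']-[0,0,.0]
p0=c2w(lidp(0))
ths=np.linspace(0,1.34,31)[1:]
plan([g0+(c2w(lidp(t))-p0) for t in ths])
```

```text
[0.46042278 0.08059906 0.0739193 ] [-4.05383008 -0.09816879 -0.28018633] 0.010760864563907005
t 4.05 tcp [0.4604 0.0806 0.0739] F [-4.1 -0.1 -0.3] w 10.8 j6 0.03
[0.4609 0.0806 0.0854] -> [-0.0, 0.5, -11.5] [0.1, 0.0, -0.1]
[0.462  0.0806 0.0969] -> [-0.0, 1.6, -23.0] [0.1, 0.0, -0.1]
[0.4635 0.0807 0.1083] -> [-0.0, 3.2, -34.4] [0.1, 0.0, -0.1]
[0.4656 0.0807 0.1197] -> [-0.0, 5.2, -45.7] [0.1, 0.0, -0.1]
[0.4682 0.0808 0.1309] -> [-0.0, 7.8, -57.0] [0.1, 0.0, -0.1]
[0.4712 0.0808 0.142 ] -> [-0.0, 10.9, -68.1] [0.1, 0.0, -0.1]
[0.4748 0.0809 0.153 ] -> [-0.0, 14.5, -79.0] [0.1, 0.0, -0.1]
[0.4788 0.081  0.1638] -> [-0.0, 18.5, -89.8] [0.1, 0.0, -0.1]
[0.4833 0.0811 0.1744] -> [-0.0, 23.1, -100.4] [0.1, 0.0, -0.1]
[0.4883 0.0812 0.1848] -> [-0.0, 28.1, -110.8] [0.1, 0.0, -0.1]
[0.4938 0.0813 0.1949] -> [-0.0, 33.5, -121.0] [0.1, 0.0, -0.1]
[0.4997 0.0814 0.2048] -> [-0.0, 39.4, -130.9] [0.1, 0.0, -0.1]
[0.506  0.0816 0.2145] -> [-0.0, 45.8, -140.5] [0.1, 0.0, -0.1]
[0.5127 0.0817 0.2238] -> [-0.0, 52.5, -149.8] [0.1, 0.0, -0.1]
[0.5199 0.0818 0.2328] -> [-0.0, 59.7, -158.8] [0.1, 0.
[... 269 characters left out ...]
614 0.0827 0.2727] -> [-0.0, 101.2, -198.6] [0.1, 0.0, -0.1]
[0.5707 0.0829 0.2795] -> [0.0, 110.5, -205.4] [0.1, 0.0, -0.1]
[0.5802 0.0831 0.2859] -> [0.0, 120.1, -211.8] [0.1, 0.0, -0.1]
[0.5901 0.0833 0.2919] -> [0.0, 130.0, -217.8] [0.1, 0.0, -0.1]
[0.6002 0.0835 0.2974] -> [0.0, 140.2, -223.2] [0.1, 0.0, -0.1]
[0.6106 0.0837 0.3024] -> [0.1, 150.5, -228.3] [0.1, 0.0, -0.1]
[0.6212 0.084  0.307 ] -> [0.1, 161.1, -232.8] [0.1, 0.0, -0.1]
[0.6319 0.0842 0.3111] -> [0.1, 171.9, -236.9] [0.1, 0.0, -0.1]
[0.6429 0.0844 0.3147] -> [0.1, 182.8, -240.5] [0.1, 0.0, -0.1]
[0.654  0.0847 0.3178] -> [0.1, 193.9, -243.6] [0.1, 0.0, -0.1]
[0.6652 0.0849 0.3205] -> [0.1, 205.2, -246.3] [0.1, 0.0, -0.1]
```

Request:
carry_out([
  [[0,0.5,-11.5],[0,0,0],0],
  [[0,1.6,-23],[0,0,0],0],
  [[0,3.2,-34.4],[0,0,0],0],
  [[0,5.2,-45.7],[0,0,0],0],
  [[0,7.8,-57],[0,0,0],0],
  [[0,10.9,-68],[0,0,0],0],
  [[0,14.5,-79],[0,0,0],0],
  [[0,23,-100.4],[0,0,0],0],
  [[0,33.5,-121],[0,0,0],0],
  [[0,33.5,-121],[0,0,0],0],
])

```text
t: 5.05
eef_pos: [0.495, 0.0812, 0.1997]
tool_rot: [2.197, 2.24, 0.004]
wrist_force: [-8.1, -2.1, 3.5]
width: 0.0108
```

Run:
```python
from h import *
g0=np.array([.4604,.0806,.0739]); p0=c2w(lidp(0))
plan([g0+(c2w(lidp(t))-p0) for t in np.linspace(.5,1.3,9)])
```

```text
t 5.05 tcp [0.495  0.0812 0.1997] F [-8.1 -2.1  3.5] w 10.8 j6 0.03
[0.4949 0.0813 0.1969] -> [0.2, -0.1, 2.8] [0.3, 0.1, -0.1]
[0.5088 0.0816 0.2185] -> [0.2, 14.0, -18.8] [0.3, 0.1, -0.1]
[0.5249 0.082  0.2387] -> [0.2, 30.1, -38.9] [0.3, 0.1, -0.1]
[0.5429 0.0823 0.2572] -> [0.2, 48.2, -57.2] [0.3, 0.1, -0.1]
[0.5627 0.0827 0.2737] -> [0.2, 68.1, -73.7] [0.3, 0.1, -0.1]
[0.584  0.0832 0.2882] -> [0.2, 89.5, -88.1] [0.3, 0.1, -0.1]
[0.6067 0.0837 0.3006] -> [0.2, 112.2, -100.3] [0.3, 0.1, -0.1]
[0.6305 0.0842 0.3105] -> [0.3, 136.0, -110.2] [0.3, 0.1, -0.1]
[0.6551 0.0847 0.3181] -> [0.3, 160.7, -117.7] [0.3, 0.1, -0.1]
```

Request:
carry_out([
  [[0,14,-19],[0,0,0],0],
  [[0,30,-39],[0,0,0],0],
  [[0,48,-57],[0,0,0],0],
  [[0,68,-73.5],[0,0,0],0],
  [[0,89.5,-88],[0,0,0],0],
  [[0,112,-100],[0,0,0],0],
  [[0,136,-110],[0,0,0],0],
  [[0,160,-117.5],[0,0,0],0],
  [[0,160,-117.5],[0,0,0],0],
  [[0,160,-117.5],[0,0,0],0],
])

```text
t: 6.05
eef_pos: [0.6572, 0.0839, 0.3228]
tool_rot: [2.192, 2.233, 0.016]
wrist_force: [0.6, -1.8, 5.3]
width: 0.0105
```

Run:
```python
from h import *
g0=np.array([.4604,.0806,.0739]); p0=c2w(lidp(0))
plan([g0+(c2w(lidp(t))-p0) for t in np.linspace(1.28,1.4,7)])
for t in np.linspace(1.28,1.38,11):
    P=np.array([-19,55]); u=np.array(lidp(t,130))[[0,2]]; d=np.linalg.norm(u-P); dl=2*np.arccos(min(1,d/192)); print(round(t,3),d.round(1),'knee',round(2.77-dl,3))
```

```text
t 6.05 tcp [0.6572 0.0839 0.3228] F [ 0.6 -1.8  5.3] w 10.5 j6 0.02
[0.6501 0.0846 0.3168] -> [0.8, -7.1, 5.9] [0.9, 0.1, -0.1]
[0.6551 0.0847 0.3181] -> [0.9, -2.1, 4.7] [0.9, 0.1, -0.1]
[0.6601 0.0848 0.3193] -> [0.9, 2.9, 3.6] [0.9, 0.1, -0.1]
[0.6652 0.0849 0.3204] -> [0.9, 8.0, 2.5] [0.9, 0.1, -0.1]
[0.6702 0.085  0.3214] -> [0.9, 13.1, 1.6] [0.9, 0.1, -0.1]
[0.6753 0.0851 0.3224] -> [0.9, 18.2, 0.8] [0.9, 0.1, -0.1]
[0.6804 0.0852 0.3232] -> [0.9, 23.3, 0.0] [0.9, 0.1, -0.1]
1.28 184.7 knee 2.217
1.29 185.6 knee 2.254
1.3 186.6 knee 2.293
1.31 187.5 knee 2.336
1.32 188.4 knee 2.383
1.33 189.3 knee 2.437
1.34 190.3 knee 2.5
1.35 191.2 knee 2.584
1.36 192.1 knee 2.77
1.37 193.0 knee 2.77
1.38 193.9 knee 2.77
```

Request:
carry_out([
  [[0,3,0],[0,0,0],0],
  [[0,5,0],[0,0,0],0],
  [[0,7,0],[0,0,0],0],
  [[0,9,0],[0,0,0],0],
  [[0,11,0],[0,0,0],0],
  [[0,11,0],[0,0,0],0],
  [[0,11,0],[0,0,0],0],
  [[0,11,0],[0,0,0],0],
  [[0,11,0],[0,0,0],0],
  [[0,11,0],[0,0,0],0],
])

```text
t: 7.05
eef_pos: [0.6679, 0.084, 0.3252]
tool_rot: [2.191, 2.232, 0.018]
wrist_force: [-4.3, -0.2, 6.1]
width: 0.0106
```

Run:
```python
from h import *
plan([[.67,.0845,.322]])
im,d=snap('scene','s2'); cv2.imwrite('pics/s2c.png',cv2.resize(im[130:310,240:450][:,:,::-1],(700,600),interpolation=cv2.INTER_CUBIC))
W=cloud('scene',d)
for r in spotter.trace('stay_knob','scene')[:3]:
    p=W[r['region']]; p=p[~np.isnan(p[:,0])]; print(r['p'],np.round(r['rect']),np.percentile(p,[5,50,95],axis=0).round(4).tolist())
```

```text
t 7.05 tcp [0.6679 0.084  0.3252] F [-4.3 -0.2  6.1] w 10.6 j6 0.02
[0.67   0.0845 0.322 ] -> [0.5, 2.1, 3.2] [1.0, 0.1, -0.1]
0.41 [276. 240.  11.  22.] [[0.6339, -0.0925, 0.1342], [0.6439, -0.0778, 0.1449], [0.7075, -0.049, 0.2154]]
```

View pics/s2c.png

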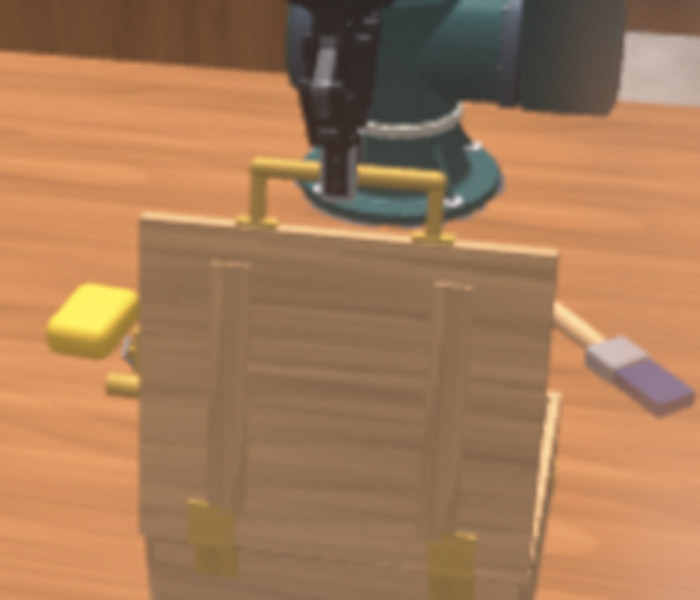

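Request:
carry_out([
  [[0,0,0],[0,0,0],28],
  [[0,0,0],[0,0,0],28],
  [[0,0,0],[0,0,0],28],
  [[0,0,-10],[0,0,0],28],
  [[0,0,-25],[0,0,0],28],
  [[0,0,-45],[0,0,0],28],
  [[0,0,-65],[0,0,0],28],
  [[-30,-15,-70],[0,0,0],28],
  [[-60,-30,-70],[0,0,0],28],
  [[-60,-30,-70],[0,0,0],28],
])

```text
t: 8.15
eef_pos: [0.6369, 0.0204, 0.3968]
tool_rot: [2.194, 2.225, 0.019]
wrist_force: [0.1, 0.6, 0.1]
width: 0.0281
```

Run:
```python
from h import *
k=c2w([28.5,-160,138]); print(k, c2w([39.3,-160,131.3]))
plan([k+[0,-.01,.2],k+[0,-.005,.1],k+[0,0,-.01]],down(15))
im,d=snap('scene'); W=cloud('scene',d)
m=(W[...,2]>.10)&(W[...,2]<.17)&(W[...,0]>.55)&(W[...,0]<.70)&(W[...,1]>-.11)&(W[...,1]<-.066); p=W[m]; print(len(p),np.percentile(p,[3,25,50,75,97],axis=0).round(4).tolist())
# lid angle: plane fit
m=(W[...,2]>.12)&(W[...,2]<.3)&(W[...,0]>.64)&(W[...,0]<.76)&(W[...,1]>-.03)&(W[...,1]<.19); p=W[m]
n=np.linalg.svd(p-p.mean(0),full_matrices=False)[2][2]; print('lid normal',n, 'theta',np.arctan2(abs(n[0]),abs(n[2])), p.mean(0))
```

```text
[ 0.63884454 -0.07586805  0.138     ] [ 0.64964217 -0.07564187  0.1313    ]
t 8.15 tcp [0.6369 0.0204 0.3968] F [0.1 0.6 0.1] w 28.1 j6 -0.07
[ 0.6388 -0.0859  0.338 ] -> [-106.1, -0.7, 59.2] [1.2, 15.2, -0.2]
[ 0.6388 -0.0809  0.238 ] -> [-100.8, -2.7, 159.1] [1.2, 15.2, -0.2]
[ 0.6388 -0.0759  0.128 ] -> [-95.4, -4.9, 269.1] [1.2, 15.2, -0.2]
65 [[0.6341, -0.0931, 0.1346], [0.6402, -0.0878, 0.1401], [0.6433, -0.0814, 0.1439], [0.6452, -0.0752, 0.146], [0.6468, -0.0703, 0.148]]
lid normal [0.97464276 0.01505046 0.22325987] theta 1.3456129045580019 [0.7035162  0.08238853 0.21296008]
```

Request:
carry_out([
  [[-50,-1,25],[0.6,7.6,0],40],
  [[-98,-1,50],[1.2,15.2,0],40],
  [[-105,-2,90],[1.2,15.2,0],40],
  [[-103,-3,130],[1.2,15.2,0],40],
  [[-103,-4,170],[1.2,15.2,0],40],
  [[-103,-5,205],[1.2,15.2,0],40],
  [[-102,-5,220],[1.2,15.2,0],40],
  [[-102,-5,220],[1.2,15.2,0],40],
  [[-102,-5,220],[1.2,15.2,0],40],
  [[-102,-5,220],[1.2,15.2,0],40],
])

```text
t: 9.2
eef_pos: [0.6401, -0.0804, 0.1796]
tool_rot: [-2.062, -2.103, -0.277]
wrist_force: [0.9, -0.1, 0.2]
width: 0.0402
```

Run:
```python
from h import *
plan([[.638,-.083,.128]],down(15))
im,d=snap('scene','s3'); cv2.imwrite('pics/s3c.png',cv2.resize(im[170:290,220:340][:,:,::-1],(600,600),interpolation=cv2.INTER_CUBIC))
```

```text
t 9.2 tcp [ 0.6401 -0.0804  0.1796] F [ 0.9 -0.1  0.2] w 40.2 j6 -0.34
[ 0.638 -0.083  0.128] -> [-15.8, -2.4, 49.2] [0.3, 0.0, -0.0]
```

View pics/s3c.png

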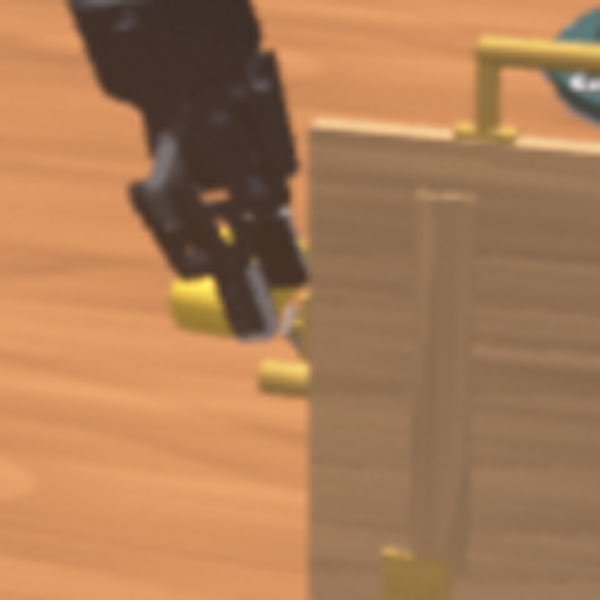

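Request:
carry_out([
  [[-4,-2,12],[0,0,0],40],
  [[-8,-2,24],[0,0,0],40],
  [[-12,-2,37],[0,0,0],40],
  [[-16,-2,49],[0,0,0],40],
  [[-16,-2,49],[0,0,0],40],
  [[-16,-2,49],[0,0,0],40],
  [[-16,-2,49],[0,0,0],22],
  [[-16,-2,49],[0,0,0],22],
  [[-16,-2,49],[0,0,0],22],
  [[-16,-2,49],[0,0,0],22],
])

```text
t: 10.25
eef_pos: [0.6385, -0.0834, 0.1287]
tool_rot: [-2.063, -2.104, -0.277]
wrist_force: [-1.1, -0.8, -0.3]
width: 0.0221
```

Run:
```python
from h import *
plan([[.648,-.083,.123],[.654,-.083,.120],[.656,-.083,.120]],down(15))
```

```text
t 10.25 tcp [ 0.6385 -0.0834  0.1287] F [-1.1 -0.8 -0.3] w 22.1 j6 -0.36
[ 0.648 -0.083  0.123] -> [-1.2, 9.5, 5.6] [0.3, 0.0, -0.0]
[ 0.654 -0.083  0.12 ] -> [-2.1, 15.5, 8.5] [0.3, 0.0, -0.0]
[ 0.656 -0.083  0.12 ] -> [-2.2, 17.5, 8.5] [0.3, 0.0, -0.0]
```

Request:
carry_out([
  [[0,3,2],[0,0,0],22],
  [[0,6,4],[0,0,0],22],
  [[-1,9,6],[0,0,0],22],
  [[-1,12,8],[0,0,0],22],
  [[-2,14,8],[0,0,0],22],
  [[-2,16,8],[0,0,0],22],
  [[-2,17,8],[0,0,0],22],
  [[-2,18,8],[0,0,0],22],
  [[-2,18,8],[0,0,0],22],
  [[-2,18,8],[0,0,0],22],
])

```text
t: 11.25
eef_pos: [0.6529, -0.0823, 0.1184]
tool_rot: [-2.057, -2.098, -0.267]
wrist_force: [-9.2, 0.2, -1.8]
width: 0.0221
```

Run:
```python
from h import *
plan([[.648,-.083,.123]],down(15))
im,d=snap('scene','s4'); W=cloud('scene',d)
m=(W[...,2]>.12)&(W[...,2]<.3)&(W[...,0]>.64)&(W[...,0]<.76)&(W[...,1]>-.03)&(W[...,1]<.19); p=W[m]
n=np.linalg.svd(p-p.mean(0),full_matrices=False)[2][2]; print('theta',np.arctan2(abs(n[0]),abs(n[2])))
```

```text
t 11.25 tcp [ 0.6529 -0.0823  0.1184] F [-9.2  0.2 -1.8] w 22.1 j6 -0.36
[ 0.648 -0.083  0.123] -> [0.7, -4.9, -4.6] [-0.3, -0.1, -0.1]
theta 1.358182666927724
```

Request:
carry_out([
  [[0,4,1],[0,0,0],22],
  [[0,5,1],[0,0,0],22],
  [[0,6,1],[0,0,0],22],
  [[0,7,1],[0,0,0],22],
  [[0,8,1],[0,0,0],22],
  [[0,8,1],[0,0,0],22],
  [[0,8,1],[0,0,0],22],
  [[0,8,1],[0,0,0],22],
  [[0,8,1],[0,0,0],22],
  [[0,8,1],[0,0,0],22],
])

```text
t: 12.3
eef_pos: [0.6533, -0.0821, 0.1175]
tool_rot: [-2.047, -2.09, -0.248]
wrist_force: [-24.2, -2.5, 9.0]
width: 0.0221
```

Run:
```python
from h import *
plan([[.6485,-.083,.122],[.6485,-.088,.19]],down(15))
im,d=snap('scene','s5'); W=cloud('scene',d)
m=(W[...,2]>.12)&(W[...,2]<.3)&(W[...,0]>.64)&(W[...,0]<.76)&(W[...,1]>-.03)&(W[...,1]<.19); p=W[m]
n=np.linalg.svd(p-p.mean(0),full_matrices=False)[2][2]; print('theta',np.arctan2(abs(n[0]),abs(n[2])))
```

```text
t 12.3 tcp [ 0.6533 -0.0821  0.1175] F [-24.2  -2.5   9. ] w 22.1 j6 -0.35
[ 0.6485 -0.083   0.122 ] -> [0.4, -4.9, -4.5] [-1.3, -0.2, -0.2]
[ 0.6485 -0.088   0.19  ] -> [13.4, -6.6, -71.4] [-1.3, -0.2, -0.2]
theta 1.3600346713753841
```

Request:
carry_out([
  [[0,-3,0],[0,0,0],36],
  [[0,-3,0],[0,0,0],36],
  [[0,-3,0],[0,0,0],36],
  [[3,-3,-15],[0,0,0],36],
  [[6,-3,-35],[0,0,0],36],
  [[13,-4,-70],[0,0,0],36],
  [[13,-10,-110],[0,0,0],36],
  [[13,-20,-150],[0,0,0],36],
  [[13,-30,-170],[0,0,0],36],
  [[13,-30,-170],[0,0,0],36],
])

```text
t: 13.35
eef_pos: [0.6292, -0.1158, 0.2924]
tool_rot: [-2.054, -2.098, -0.256]
wrist_force: [-0.7, 0.4, 0.1]
width: 0.0359
```

Run:
```python
from h import *
plan([[.58,-.25,.25],[.5805,-.366,.15],[.453,-.3925,.15]],down(0))
im,d=snap('scene','s6'); W=cloud('scene',d)
m=(W[...,2]>.12)&(W[...,2]<.3)&(W[...,0]>.64)&(W[...,0]<.76)&(W[...,1]>-.03)&(W[...,1]<.19); p=W[m]
n=np.linalg.svd(p-p.mean(0),full_matrices=False)[2][2]; print('theta',np.arctan2(abs(n[0]),abs(n[2])))
m=(W[...,2]>.10)&(W[...,2]<.17)&(W[...,0]>.55)&(W[...,0]<.70)&(W[...,1]>-.11)&(W[...,1]<-.066); p=W[m]; print(len(p),np.percentile(p,[3,25,50,75,97],axis=0).round(4).tolist())
t,d=snap('top','t6'); W=cloud('top',d)
cells={1:(-66,-83),2:(-66,0),3:(-66,83),4:(12,-83),5:(12,0),6:(12,83)}
for k,(x,y) in cells.items():
    c=c2w([x,y,0]); m=(abs(W[...,0]-c[0])<.035)&(abs(W[...,1]-c[1])<.037); p=W[m]; q=p[p[:,2]>.06]
    print(k,c.round(3),len(p),'high',len(q),q.mean(0).round(4) if len(q) else '')
cv2.imwrite('pics/t6c.png',cv2.resize(t[170:280,250:390][:,:,::-1],(763,600),interpolation=cv2.INTER_CUBIC))
```

```text
t 13.35 tcp [ 0.6292 -0.1158  0.2924] F [-0.7  0.4  0.1] w 35.9 j6 -0.33
[ 0.58 -0.25  0.25] -> [-139.6, -51.7, 7.3] [-0.7, -14.9, 0.0]
[ 0.5805 -0.366   0.15  ] -> [-277.4, -52.6, 74.1] [-0.7, -14.9, 0.0]
[ 0.453  -0.3925  0.15  ] -> [-300.7, -180.6, 69.6] [-0.7, -14.9, 0.0]
theta 1.357800337976423
69 [[0.6492, -0.0919, 0.1256], [0.6538, -0.0857, 0.1317], [0.6566, -0.0792, 0.1351], [0.6586, -0.0741, 0.1377], [0.6612, -0.0683, 0.1398]]
1 [ 0.543 -0.001  0.   ] 392 high 39 [ 0.5424 -0.0014  0.075 ]
2 [0.541 0.082 0.   ] 408 high 0 
3 [0.539 0.165 0.   ] 390 high 40 [0.5418 0.168  0.073 ]
4 [0.621 0.001 0.   ] 435 high 41 [ 0.6189 -0.0043  0.0742]
5 [0.619 0.084 0.   ] 427 high 0 
6 [0.617 0.167 0.   ] 399 high 45 [0.6157 0.1746 0.073 ]
```

View pics/t6c.png

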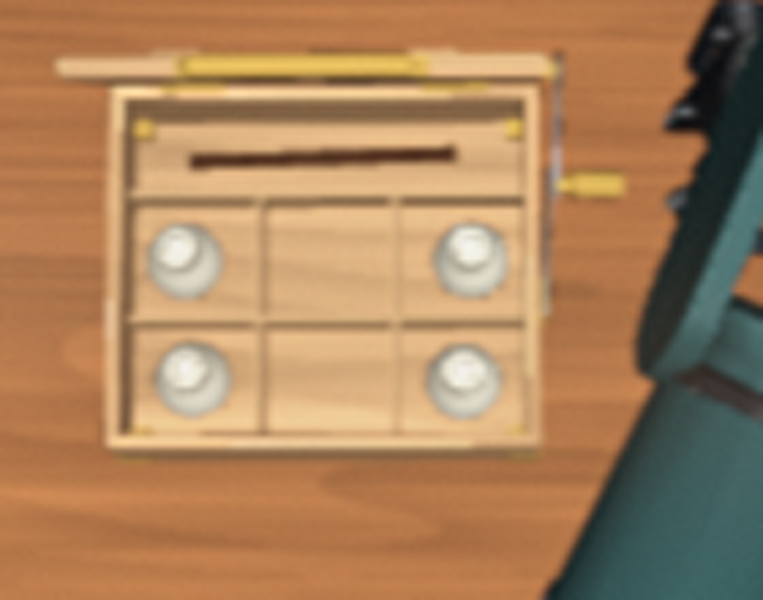

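Lid is locked (plane fit 1.358 rad, knob down at z≈0.132). Cells 2 and 5, the middle column at crop (330,380) and (330,262), are empty; the other four hold vases. Next, spare positions and a check of the chest pose.

```bash
cat >> h.py <<'E'
from scipy.optimize import least_squares
def pix2z(c,u,v,z):
    ci=imaging.camera_info(c); f=240/np.tan(np.radians(ci['fovy'])/2); T=np.array(ci['cam_to_world'])
    r=T[:3,:3]@np.array([(u-ci['cx'])/f,-(v-ci['cy'])/f,-1]); o=T[:3,3]; return o+r*(z-o[2])/r[2]
def vases(c,zlo=.012,zhi=.08,box=(.38,.72,-.5,.5)):
    im,d=snap(c); W=cloud(c,d)
    m=(W[...,2]>zlo)&(W[...,2]<zhi)&(W[...,0]>box[0])&(W[...,0]<box[1])&(W[...,1]>box[2])&(W[...,1]<box[3])&((W[...,1]>.24)|(W[...,1]<-.25))
    n,lab,st,ce=cv2.connectedComponentsWithStats(m.astype(np.uint8))
    for i in range(1,n):
        if st[i,4]<40: continue
        q=W[lab==i]
        f=lambda s: np.hypot(q[:,0]-s[0],q[:,1]-s[1])-np.interp(q[:,2],[0,.02,.042,.07],[.020,.024,.011,.011])
        s=least_squares(f,q[:,:2].mean(0),loss='soft_l1',f_scale=.003)
        print(c,'vase',s.x.round(4),'rms',np.sqrt(np.mean(s.fun**2)).round(4),'zmax',q[:,2].max().round(3),st[i,4])
E
python3 - <<'E'
from h import *
vases('scene'); vases('top')
for n,(u,v,z) in {'cell5':(329.5,262,.045),'cell2':(329.5,380,.045)}.items(): print(n,pix2z('top',250+u/5.45,170+v/5.4545,z).round(4))
print(c2w([12,0,0]),c2w([-66,0,0]))
plan([[.5807,-.366,.15],[.5807,-.366,.09],[.5807,-.366,.046]])
E
```

```text
scene vase [ 0.4555 -0.3922] rms 0.0028 zmax 0.072 259
scene vase [ 0.583  -0.3664] rms 0.0025 zmax 0.073 307
scene vase [0.441  0.3628] rms 0.0024 zmax 0.072 329
scene vase [0.5921 0.3724] rms 0.0025 zmax 0.073 402
top vase [0.587  0.3707] rms 0.0037 zmax 0.078 156
top vase [ 0.578  -0.3666] rms 0.0037 zmax 0.077 158
top vase [ 0.4503 -0.3912] rms 0.0038 zmax 0.077 160
top vase [0.4364 0.3613] rms 0.0035 zmax 0.078 157
cell5 [0.6125 0.0827 0.045 ]
cell2 [0.5388 0.0814 0.045 ]
[0.61899737 0.08375131 0.        ] [0.54101447 0.0821178  0.        ]
t 13.55 tcp [ 0.6279 -0.1141  0.2834] F [ 0.1  0.7 -0. ] w 36.2 j6 -0.33
[ 0.5807 -0.366   0.15  ] -> [-277.3, -49.7, 64.0] [-1.5, -15.3, -0.0]
[ 0.5807 -0.366   0.09  ] -> [-293.1, -48.1, 121.9] [-1.5, -15.3, -0.0]
[ 0.5807 -0.366   0.046 ] -> [-304.7, -47.0, 164.3] [-1.5, -15.3, -0.0]
```

Request:
carry_out([
  [[-50,-8,5],[-0.5,-5,0],50],
  [[-100,-16,15],[-1,-10,0],50],
  [[-145,-25,30],[-1.5,-15.3,0],50],
  [[-190,-33,45],[-1.5,-15.3,0],50],
  [[-230,-40,60],[-1.5,-15.3,0],50],
  [[-265,-46,76],[-1.5,-15.3,0],50],
  [[-285,-49,93],[-1.5,-15.3,0],50],
  [[-285,-49,93],[-1.5,-15.3,0],50],
  [[-285,-49,93],[-1.5,-15.3,0],50],
  [[-285,-49,93],[-1.5,-15.3,0],50],
])

```text
t: 14.55
eef_pos: [0.5818, -0.3647, 0.1211]
tool_rot: [2.196, 2.245, -0.0]
wrist_force: [-0.1, 0.6, -0.1]
width: 0.0497
```

Run:
```python
from h import *
plan([[.5807,-.366,.09],[.5807,-.366,.047]])
```

```text
t 14.55 tcp [ 0.5818 -0.3647  0.1211] F [-0.1  0.6 -0.1] w 49.7 j6 -0.66
[ 0.5807 -0.366   0.09  ] -> [-1.2, -1.1, 31.1] [0.1, 0.1, 0.1]
[ 0.5807 -0.366   0.047 ] -> [-1.2, -1.2, 74.1] [0.1, 0.1, 0.1]
```

Request:
carry_out([
  [[-1,-1,20],[0,0,0],50],
  [[-1,-1,40],[0,0,0],50],
  [[-1,-1,58],[0,0,0],50],
  [[-1,-1,74],[0,0,0],50],
  [[-1,-1,74],[0,0,0],50],
  [[-1,-1,74],[0,0,0],50],
  [[-1,-1,74],[0,0,0],30],
  [[-1,-1,74],[0,0,0],10],
  [[-1,-1,74],[0,0,0],10],
  [[-1,-1,74],[0,0,0],10],
], newtons=30)

```text
t: 15.55
eef_pos: [0.5816, -0.3664, 0.0489]
tool_rot: [2.194, 2.243, 0.0]
wrist_force: [-0.8, 0.7, 4.1]
width: 0.0206
```

Run:
```python
from h import *
plan([[.5807,-.366,.17],[.53,-.15,.18],c2w([-66,0,175])])
```

```text
t 15.55 tcp [ 0.5816 -0.3664  0.0489] F [-0.8  0.7  4.1] w 20.6 j6 -0.67
[ 0.5807 -0.366   0.17  ] -> [0.1, -0.5, -121.1] [0.2, 0.2, 0.1]
[ 0.53 -0.15  0.18] -> [217.1, -46.3, -131.9] [0.2, 0.2, 0.1]
[0.541  0.0821 0.175 ] -> [449.0, -30.2, -127.5] [0.2, 0.2, 0.1]
```

Request:
carry_out([
  [[0,0,-15],[0,0,0],10],
  [[0,0,-40],[0,0,0],10],
  [[0,0,-75],[0,0,0],10],
  [[0,0,-110],[0,0,0],10],
  [[20,-5,-131],[0,0,0],10],
  [[60,-15,-131],[0,0,0],10],
  [[100,-25,-131],[0,0,0],10],
  [[140,-35,-131],[0,0,0],10],
  [[180,-45,-131],[0,0,0],10],
  [[217,-50,-131],[0,0,0],10],
])

```text
t: 16.55
eef_pos: [0.5252, -0.1485, 0.1797]
tool_rot: [2.194, 2.243, 0.001]
wrist_force: [0.4, 0.4, -1.4]
width: 0.0206
```

Run:
```python
from h import *
plan([c2w([-50,0,180]),c2w([7,0,180]),c2w([7,0,100]),c2w([7,0,62])])
```

```text
t 16.55 tcp [ 0.5252 -0.1485  0.1797] F [ 0.4  0.4 -1.4] w 20.6 j6 -0.4
[0.557  0.0825 0.18  ] -> [230.2, 36.9, -0.8] [0.2, 0.1, 0.1]
[0.614  0.0836 0.18  ] -> [230.1, 93.9, -0.6] [0.2, 0.1, 0.1]
[0.614  0.0836 0.1   ] -> [230.3, 93.6, 79.4] [0.2, 0.1, 0.1]
[0.614  0.0836 0.062 ] -> [230.4, 93.5, 117.4] [0.2, 0.1, 0.1]
```

Request:
carry_out([
  [[40,6,0],[0,0,0],10],
  [[80,12,0],[0,0,0],10],
  [[120,19,0],[0,0,0],10],
  [[160,30,0],[0,0,0],10],
  [[195,50,0],[0,0,0],10],
  [[220,70,0],[0,0,0],10],
  [[230,90,0],[0,0,0],10],
  [[230,94,10],[0,0,0],10],
  [[230,94,20],[0,0,0],10],
  [[230,94,20],[0,0,0],10],
])

```text
t: 17.55
eef_pos: [0.6122, 0.0825, 0.1564]
tool_rot: [2.198, 2.244, -0.006]
wrist_force: [0.2, -0.1, -2.2]
width: 0.0207
```

Run:
```python
from h import *
plan([c2w([7,0,100]),c2w([7,0,58])])
im,d=snap('top','t7'); cv2.imwrite('pics/t7c.png',cv2.resize(im[170:280,250:390][:,:,::-1],(763,600),interpolation=cv2.INTER_CUBIC))
```

```text
t 17.55 tcp [0.6122 0.0825 0.1564] F [ 0.2 -0.1 -2.2] w 20.7 j6 0.02
[0.614  0.0836 0.1   ] -> [1.2, 1.9, 56.4] [-0.1, 0.2, -0.0]
[0.614  0.0836 0.058 ] -> [1.4, 2.0, 98.4] [-0.1, 0.2, -0.0]
```

View pics/t7c.png

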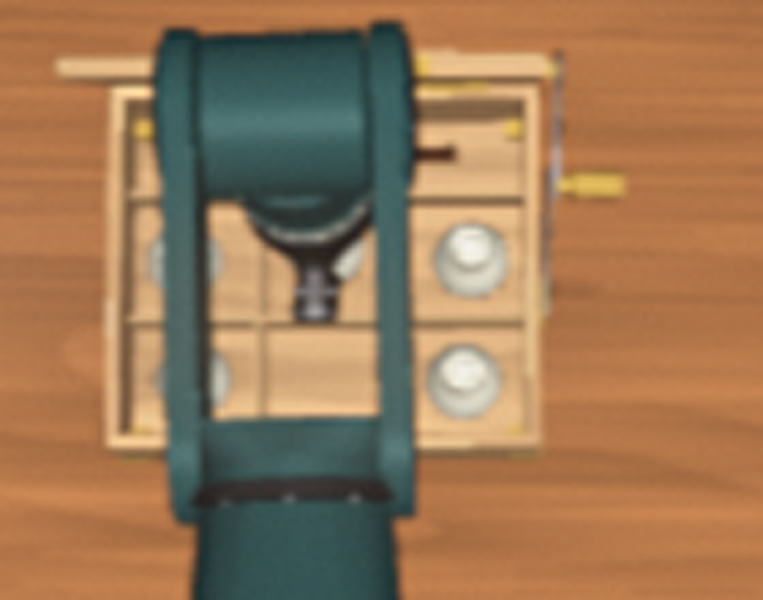

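Run:
```python
from h import *
for c in ['top','scene']:
    im,d=snap(c); W=cloud(c,d)
    for lo,hi in [(.20,.24),(.24,.28),(.28,.32),(.32,.36),(.36,.40),(.40,.44),(.44,.48),(.48,.56)]:
        m=(W[...,2]>lo)&(W[...,2]<hi)&(W[...,0]>.45)&(W[...,0]<.75)&(W[...,1]>-.05)&(W[...,1]<.22); p=W[m]
        print(c,lo,len(p),np.percentile(p,[2,50,98],axis=0)[:,:2].round(3).tolist() if len(p)>3 else '')
# top handle bar
```

```text
top 0.2 21 [[0.561, -0.049], [0.574, 0.069], [0.699, 0.09]]
top 0.24 105 [[0.548, -0.036], [0.565, 0.076], [0.692, 0.091]]
top 0.28 226 [[0.574, -0.041], [0.675, 0.065], [0.684, 0.213]]
top 0.32 69 [[0.574, 0.047], [0.58, 0.074], [0.598, 0.111]]
top 0.36 68 [[0.576, 0.051], [0.58, 0.075], [0.593, 0.109]]
top 0.4 26 [[0.575, 0.059], [0.579, 0.073], [0.586, 0.098]]
top 0.44 103 [[0.475, 0.02], [0.56, 0.098], [0.588, 0.121]]
top 0.48 2312 [[0.453, 0.021], [0.584, 0.081], [0.645, 0.136]]
scene 0.2 2264 [[0.696, -0.041], [0.704, 0.09], [0.71, 0.213]]
scene 0.24 2366 [[0.687, -0.038], [0.695, 0.093], [0.702, 0.213]]
scene 0.28 2116 [[0.634, -0.035], [0.686, 0.09], [0.693, 0.211]]
scene 0.32 882 [[0.614, 0.03], [0.651, 0.09], [0.68, 0.144]]
scene 0.36 634 [[0.619, 0.05], [0.645, 0.087], [0.652, 0.118]]
scene 0.4 657 [[0.62, 0.051], [0.644, 0.09], [0.652, 0.118]]
scene 0.44 1110 [[0.487, 0.031], [0.647, 0.091], [0.658, 0.143]]
scene 0.48 3076 [[0.46, 0.028], [0.629, 0.081], [0.657, 0.142]]
```

Request:
carry_out([
  [[1,0,15],[0,0,0],10],
  [[1,0,32],[0,0,0],10],
  [[1,0,49],[0,0,0],10],
  [[1,0,64],[0,0,0],10],
  [[1,0,76],[0,0,0],10],
  [[1,0,85],[0,0,0],10],
  [[1,0,92],[0,0,0],10],
  [[1,0,97],[0,0,0],10],
  [[1,0,98.5],[0,0,0],10],
  [[1,0,98.5],[0,0,0],10],
])

```text
t: 18.7
eef_pos: [0.6141, 0.0834, 0.061]
tool_rot: [2.196, 2.241, 0.0]
wrist_force: [-0.3, 0.4, -1.9]
width: 0.0207
```

Run:
```python
from h import *
plan([[.612,.0836,.0565]])
```

```text
t 18.7 tcp [0.6141 0.0834 0.061 ] F [-0.3  0.4 -1.9] w 20.7 j6 0.02
[0.612  0.0836 0.0565] -> [0.3, -2.1, 4.5] [0.2, 0.2, -0.0]
```

Request:
carry_out([
  [[0,-1,2],[0,0,0],10],
  [[0,-1,4],[0,0,0],10],
  [[0,-1,5],[0,0,0],10],
  [[0,-1,5],[0,0,0],10],
  [[0,-1,5],[0,0,0],10],
  [[0,-1,4.5],[0,0,0],26],
  [[0,-1,4.5],[0,0,0],34],
  [[0,-1,4],[0,0,0],36],
  [[0,-1,4],[0,0,0],36],
  [[0,-1,3],[0,0,0],36],
])

```text
t: 19.7
eef_pos: [0.6129, 0.0833, 0.0577]
tool_rot: [2.196, 2.242, -0.0]
wrist_force: [-0.5, -0.5, 0.2]
width: 0.0361
```

Run:
```python
from h import *
plan([[.612,.0836,.18],[.50,.20,.18]])
```

```text
t 19.7 tcp [0.6129 0.0833 0.0577] F [-0.5 -0.5  0.2] w 36.1 j6 0.02
[0.612  0.0836 0.18  ] -> [-0.0, -0.6, -122.3] [0.1, 0.2, -0.0]
[0.5  0.2  0.18] -> [118.7, -110.2, -122.9] [0.1, 0.2, -0.0]
```

Request:
carry_out([
  [[0,0,-15],[0,0,0],36],
  [[0,0,-40],[0,0,0],36],
  [[0,0,-75],[0,0,0],36],
  [[0,-5,-110],[0,0,0],36],
  [[10,-30,-122],[0,0,0],36],
  [[45,-60,-122],[0,0,0],50],
  [[85,-80,-122],[0,0,0],50],
  [[125,-80,-122],[0,0,0],50],
  [[170,-70,-122],[0,0,0],50],
  [[210,-60,-122],[0,0,0],50],
])

```text
t: 20.7
eef_pos: [0.5482, 0.2944, 0.1811]
tool_rot: [2.194, 2.242, 0.004]
wrist_force: [-0.0, -0.4, 0.1]
width: 0.0503
```

Run:
```python
from h import *
vases('scene',box=(.38,.72,-.5,.5))
im,d=snap('scene'); W=cloud('scene',d)
m=(W[...,2]>.12)&(W[...,2]<.3)&(W[...,0]>.66)&(W[...,0]<.76)&(W[...,1]>-.03)&(W[...,1]<.19); p=W[m]
n=np.linalg.svd(p-p.mean(0),full_matrices=False)[2][2]; print('theta',np.arctan2(abs(n[0]),abs(n[2])))
im,d=snap('top','t8'); W=cloud('top',d)
for x,y in [(-66,-83),(-66,0),(-66,83),(12,-83),(12,0),(12,83)]:
    c=c2w([x,y,0]); m=(abs(W[...,0]-c[0])<.035)&(abs(W[...,1]-c[1])<.037); p=W[m]; q=p[(p[:,2]>.06)&(p[:,2]<.09)]
    print(c.round(3),len(q),q.mean(0).round(4) if len(q) else '')
plan([[.5897,.3715,.12],[.5897,.3715,.047]])
```

```text
scene vase [ 0.4555 -0.3923] rms 0.0027 zmax 0.071 259
scene vase [0.441  0.3627] rms 0.0024 zmax 0.071 332
scene vase [0.592  0.3721] rms 0.0023 zmax 0.072 402
theta 1.3579676893411032
[ 0.543 -0.001  0.   ] 39 [ 0.5427 -0.0011  0.0737]
[0.541 0.082 0.   ] 0 
[0.539 0.165 0.   ] 42 [0.5418 0.1678 0.0734]
[0.621 0.001 0.   ] 41 [ 0.6188 -0.0043  0.0748]
[0.619 0.084 0.   ] 40 [0.6112 0.0823 0.0736]
[0.617 0.167 0.   ] 44 [0.6162 0.1745 0.0733]
t 20.85 tcp [0.5481 0.2946 0.1796] F [ 0.9 -1.6 -0.1] w 50.1 j6 0.38
[0.5897 0.3715 0.12  ] -> [76.0, 43.2, 59.5] [0.2, 0.1, 0.2]
[0.5897 0.3715 0.047 ] -> [76.2, 43.0, 132.5] [0.2, 0.1, 0.2]
```

Request:
carry_out([
  [[30,17,20],[0,0,0],50],
  [[60,34,40],[0,0,0],50],
  [[76,43,58],[0,0,0],50],
  [[76,43,60],[0,0,0],50],
  [[76,43,62],[0,0,0],50],
  [[76,43,80],[0,0,0],50],
  [[76,43,98],[0,0,0],50],
  [[76,43,115],[0,0,0],50],
  [[76,43,124],[0,0,0],50],
  [[76,43,124],[0,0,0],50],
])

```text
t: 21.85
eef_pos: [0.5892, 0.3699, 0.0553]
tool_rot: [2.193, 2.244, -0.002]
wrist_force: [-0.4, -0.3, -1.1]
width: 0.0504
```

Run:
```python
from h import *
plan([[.5897,.3715,.048]])
```

```text
t 21.85 tcp [0.5892 0.3699 0.0553] F [-0.4 -0.3 -1.1] w 50.4 j6 0.46
[0.5897 0.3715 0.048 ] -> [1.6, 0.5, 7.3] [0.1, 0.2, 0.1]
```

Request:
carry_out([
  [[1.5,0.5,4],[0,0,0],50],
  [[1.5,0.5,7],[0,0,0],50],
  [[1.5,0.5,7],[0,0,0],30],
  [[1.5,0.5,7],[0,0,0],10],
  [[1.5,0.5,7],[0,0,0],10],
  [[1.5,0.5,7],[0,0,0],10],
  [[1.5,0.5,7],[0,0,0],10],
  [[1.5,0.5,7],[0,0,0],10],
  [[1.5,0.5,7],[0,0,0],10],
  [[1.5,0.5,7],[0,0,0],10],
])

```text
t: 22.85
eef_pos: [0.5899, 0.3716, 0.0488]
tool_rot: [2.193, 2.244, -0.001]
wrist_force: [-0.3, -0.3, 3.1]
width: 0.0207
```

Run:
```python
from h import *
plan([[.5897,.3715,.18],c2w([-62,0,180])])
```

```text
t 22.85 tcp [0.5899 0.3716 0.0488] F [-0.3 -0.3  3.1] w 20.7 j6 0.46
[0.5897 0.3715 0.18  ] -> [-0.5, 0.1, -131.2] [0.1, 0.2, 0.1]
[0.545  0.0822 0.18  ] -> [-288.6, -51.3, -130.4] [0.1, 0.2, 0.1]
```

Request:
carry_out([
  [[0,0,-15],[0,0,0],10],
  [[0,0,-40],[0,0,0],10],
  [[0,0,-80],[0,0,0],10],
  [[0,-3,-118],[0,0,0],10],
  [[-20,-8,-131],[0,0,0],10],
  [[-60,-16,-131],[0,0,0],10],
  [[-105,-25,-131],[0,0,0],10],
  [[-150,-34,-131],[0,0,0],10],
  [[-195,-42,-131],[0,0,0],10],
  [[-240,-50,-131],[0,0,0],10],
])

```text
t: 23.85
eef_pos: [0.5445, 0.1292, 0.181]
tool_rot: [2.192, 2.244, -0.0]
wrist_force: [1.3, -0.7, -0.5]
width: 0.0208
```

Run:
```python
from h import *
plan([c2w([-65,0,180]),c2w([-65,0,100]),c2w([-65,0,63])])
```

```text
t 23.85 tcp [0.5445 0.1292 0.181 ] F [ 1.3 -0.7 -0.5] w 20.8 j6 0.11
[0.542  0.0821 0.18  ] -> [-46.9, -3.6, 1.1] [0.2, 0.2, 0.1]
[0.542  0.0821 0.1   ] -> [-46.7, -3.8, 81.1] [0.2, 0.2, 0.1]
[0.542  0.0821 0.063 ] -> [-46.6, -3.9, 118.1] [0.2, 0.2, 0.1]
```

Request:
carry_out([
  [[-25,-2,0],[0,0,0],10],
  [[-42,-3,2],[0,0,0],10],
  [[-47,-4,8],[0,0,0],10],
  [[-47,-4,25],[0,0,0],10],
  [[-47,-4,45],[0,0,0],10],
  [[-47,-4,65],[0,0,0],10],
  [[-47,-4,85],[0,0,0],10],
  [[-47,-4,103],[0,0,0],10],
  [[-47,-4,115],[0,0,0],10],
  [[-47,-4,118],[0,0,0],10],
])

```text
t: 24.85
eef_pos: [0.5406, 0.0823, 0.0611]
tool_rot: [2.193, 2.247, -0.004]
wrist_force: [-0.3, 0.5, -0.5]
width: 0.0207
```

Run:
```python
from h import *
plan([c2w([-65,0,57])])
```

```text
t 24.85 tcp [0.5406 0.0823 0.0611] F [-0.3  0.5 -0.5] w 20.7 j6 0.03
[0.542  0.0821 0.057 ] -> [-0.2, 1.4, 4.1] [-0.1, 0.2, 0.2]
```

Request:
carry_out([
  [[0,1,2],[0,0,0],10],
  [[0,1,4],[0,0,0],10],
  [[0,1,5],[0,0,0],10],
  [[0,1,5],[0,0,0],10],
  [[0,1,5],[0,0,0],10],
  [[0,1,4.5],[0,0,0],26],
  [[0,1,4.5],[0,0,0],34],
  [[0,1,4],[0,0,0],36],
  [[0,1,4],[0,0,0],36],
  [[0,1,3],[0,0,0],36],
])

```text
t: 25.85
eef_pos: [0.5415, 0.0823, 0.058]
tool_rot: [2.193, 2.247, -0.005]
wrist_force: [0.3, 0.1, 0.2]
width: 0.0363
```

Request:
carry_out([
  [[0,0,-15],[0,0,0],36],
  [[0,0,-40],[0,0,0],36],
  [[0,0,-75],[0,0,0],36],
  [[0,0,-110],[0,0,0],36],
  [[0,0,-140],[0,0,0],36],
  [[-20,-5,-160],[0,0,0],36],
  [[-60,-10,-190],[0,0,0],36],
  [[-100,-10,-210],[0,0,0],36],
  [[-150,-10,-220],[0,0,0],36],
  [[-190,-10,-230],[0,0,0],36],
])

```text
t: 26.85
eef_pos: [0.5363, -0.1092, 0.2913]
tool_rot: [2.191, 2.245, -0.003]
wrist_force: [0.7, 1.1, -0.2]
width: 0.0359
```

Run:
```python
from h import *
vases('scene')
im,d=snap('scene'); W=cloud('scene',d)
m=(W[...,2]>.12)&(W[...,2]<.3)&(W[...,0]>.66)&(W[...,0]<.76)&(W[...,1]>-.03)&(W[...,1]<.19); p=W[m]
n=np.linalg.svd(p-p.mean(0),full_matrices=False)[2][2]; print('theta',np.arctan2(abs(n[0]),abs(n[2])))
im,d=snap('top','t9'); W=cloud('top',d)
for x,y in [(-66,-83),(-66,0),(-66,83),(12,-83),(12,0),(12,83)]:
    c=c2w([x,y,0]); m=(abs(W[...,0]-c[0])<.035)&(abs(W[...,1]-c[1])<.037); p=W[m]; q=p[(p[:,2]>.06)&(p[:,2]<.09)]
    print(c.round(3),len(q),q.mean(0).round(4) if len(q) else '')
k=c2w([39.3,-160,131.3]); print(k)
plan([[.65,-.088,.20],[.65,-.083,.122]],down(15))
cv2.imwrite('pics/t9c.png',cv2.resize(im[170:300,200:460][:,:,::-1],(800,400),interpolation=cv2.INTER_CUBIC))
```

```text
scene vase [ 0.4554 -0.3925] rms 0.003 zmax 0.071 258
scene vase [0.4409 0.3626] rms 0.0024 zmax 0.071 326
theta 1.3581152947589676
[ 0.543 -0.001  0.   ] 41 [ 0.5423 -0.0012  0.0734]
[0.541 0.082 0.   ] 41 [0.5404 0.082  0.0742]
[0.539 0.165 0.   ] 42 [0.5418 0.1674 0.0734]
[0.621 0.001 0.   ] 40 [ 0.6188 -0.0044  0.0744]
[0.619 0.084 0.   ] 41 [0.6109 0.0817 0.0742]
[0.617 0.167 0.   ] 46 [0.6159 0.1741 0.0729]
[ 0.64964217 -0.07564187  0.1313    ]
t 27.0 tcp [ 0.5365 -0.1096  0.2906] F [-0.3  1.1 -0. ] w 36.4 j6 -0.32
[ 0.65  -0.088  0.2  ] -> [19.7, 113.8, 90.7] [0.1, 15.2, -0.1]
[ 0.65  -0.083  0.122] -> [25.0, 113.8, 168.6] [0.1, 15.2, -0.1]
```

View pics/t9c.png

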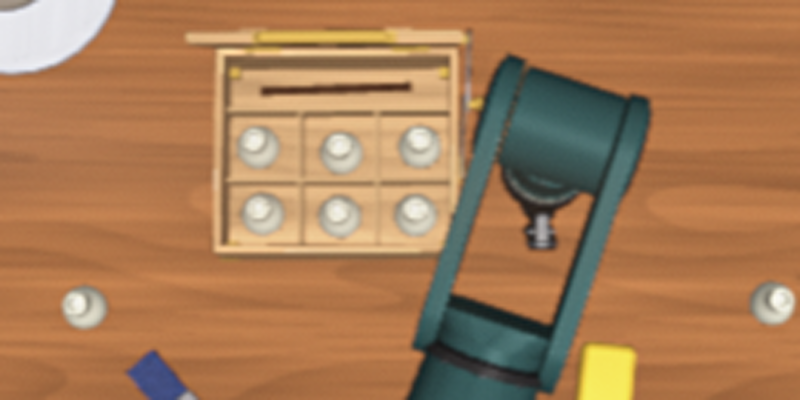

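Request:
carry_out([
  [[10,40,5],[0,7.5,0],40],
  [[20,80,10],[0,15.2,0],40],
  [[20,114,25],[0,15.2,0],40],
  [[20,114,50],[0,15.2,0],40],
  [[20,114,80],[0,15.2,0],40],
  [[20,114,91],[0,15.2,0],40],
  [[20,114,91],[0,15.2,0],40],
  [[20,114,91],[0,15.2,0],40],
  [[20,114,91],[0,15.2,0],40],
  [[20,114,91],[0,15.2,0],40],
])

```text
t: 28.0
eef_pos: [0.6508, -0.0878, 0.2021]
tool_rot: [-2.062, -2.105, -0.275]
wrist_force: [0.3, 0.4, 0.1]
width: 0.0401
```

Run:
```python
from h import *
plan([[.65,-.083,.121]],down(15))
```

```text
t 28.0 tcp [ 0.6508 -0.0878  0.2021] F [0.3 0.4 0.1] w 40.1 j6 -0.33
[ 0.65  -0.083  0.121] -> [-16.2, -1.2, 79.6] [0.3, 0.1, 0.0]
```

Request:
carry_out([
  [[-4,-1,18],[0,0,0],40],
  [[-8,-1,36],[0,0,0],40],
  [[-11,-1,54],[0,0,0],40],
  [[-14,-1,70],[0,0,0],40],
  [[-16,-1,79.5],[0,0,0],40],
  [[-16,-1,79.5],[0,0,0],40],
  [[-16,-1,79.5],[0,0,0],40],
  [[-16,-1,79.5],[0,0,0],22],
  [[-16,-1,79.5],[0,0,0],22],
  [[-16,-1,79.5],[0,0,0],22],
])

```text
t: 29.0
eef_pos: [0.6506, -0.083, 0.122]
tool_rot: [-2.063, -2.106, -0.276]
wrist_force: [-0.7, -0.1, -0.2]
width: 0.0221
```

Run:
```python
from h import *
plan([[.640,-.083,.128],[.632,-.083,.130]],down(15))
```

```text
t 29.0 tcp [ 0.6506 -0.083   0.122 ] F [-0.7 -0.1 -0.2] w 22.1 j6 -0.36
[ 0.64  -0.083  0.128] -> [1.7, -10.5, -5.8] [0.4, 0.1, 0.0]
[ 0.632 -0.083  0.13 ] -> [2.4, -18.5, -7.7] [0.4, 0.1, 0.0]
```

Request:
carry_out([
  [[0,-3,-1],[0,0,0],22],
  [[1,-5,-3],[0,0,0],22],
  [[1,-7,-4],[0,0,0],22],
  [[1,-9,-5],[0,0,0],22],
  [[2,-11,-6],[0,0,0],22],
  [[2,-13,-7],[0,0,0],22],
  [[2,-15,-8],[0,0,0],22],
  [[2,-17,-8],[0,0,0],22],
  [[2,-19,-8],[0,0,0],22],
  [[2,-19,-8],[0,0,0],22],
])

```text
t: 30.0
eef_pos: [0.6312, -0.0837, 0.1303]
tool_rot: [-2.063, -2.106, -0.276]
wrist_force: [2.4, -0.3, 1.5]
width: 0.022
```

Run:
```python
from h import *
plan([[.632,-.083,.130]],down(15))
im,d=snap('scene','s10'); W=cloud('scene',d)
m=(W[...,2]>.12)&(W[...,2]<.3)&(W[...,0]>.66)&(W[...,0]<.76)&(W[...,1]>-.03)&(W[...,1]<.19); p=W[m]
n=np.linalg.svd(p-p.mean(0),full_matrices=False)[2][2]; print('theta',np.arctan2(abs(n[0]),abs(n[2])))
```

```text
t 30.0 tcp [ 0.6312 -0.0837  0.1303] F [ 2.4 -0.3  1.5] w 22.0 j6 -0.37
[ 0.632 -0.083  0.13 ] -> [0.6, 0.8, 0.5] [0.4, 0.2, 0.0]
theta 1.3421518742154246
```

Request:
carry_out([
  [[0,2,0],[0,0,0],36],
  [[0,2,0],[0,0,0],36],
  [[0,2,0],[0,0,0],36],
  [[3,2,-15],[0,0,0],36],
  [[6,2,-35],[0,0,0],36],
  [[10,2,-65],[0,0,0],36],
  [[13,0,-100],[0,0,0],36],
  [[13,-10,-140],[0,0,0],36],
  [[13,-10,-185],[0,0,0],36],
  [[13,-10,-230],[0,0,0],36],
])

```text
t: 31.05
eef_pos: [0.6198, -0.1304, 0.3588]
tool_rot: [-2.064, -2.107, -0.276]
wrist_force: [1.1, 1.1, 1.2]
width: 0.0361
```

Run:
```python
from h import *
im,d=snap('scene','s11'); W=cloud('scene',d)
m=(W[...,2]>.12)&(W[...,2]<.3)&(W[...,0]>.66)&(W[...,0]<.76)&(W[...,1]>-.03)&(W[...,1]<.19); p=W[m]
n=np.linalg.svd(p-p.mean(0),full_matrices=False)[2][2]; print('theta',np.arctan2(abs(n[0]),abs(n[2])))
m=(W[...,2]>.328)&(W[...,2]<.36)&(W[...,0]>.6)&(W[...,0]<.72)&(W[...,1]>.03)&(W[...,1]<.14); p=W[m]; print(len(p),np.percentile(p,[2,50,98],axis=0).round(4).tolist())
plan([[.64,.0,.41],[.667,.084,.41],[.667,.084,.325]])
```

```text
theta 1.342649569206551
332 [[0.6657, 0.0314, 0.3306], [0.6725, 0.0849, 0.3392], [0.6765, 0.1388, 0.3434]]
t 31.1 tcp [ 0.6209 -0.1327  0.3675] F [-3.1 -0.7  3.7] w 36.4 j6 -0.33
[0.64 0.   0.41] -> [138.6, 22.3, -7.7] [1.2, -14.4, -0.0]
[0.667 0.084 0.41 ] -> [219.3, 50.8, 13.7] [1.2, -14.4, -0.0]
[0.667 0.084 0.325] -> [198.2, 49.1, 96.0] [1.2, -14.4, -0.0]
```

Request:
carry_out([
  [[40,6,-10],[0.4,-5,0],32],
  [[80,12,-12],[0.8,-10,0],32],
  [[120,22,-8],[1.2,-14.4,0],32],
  [[160,35,0],[1.2,-14.4,0],32],
  [[200,48,8],[1.2,-14.4,0],32],
  [[219,51,13.7],[1.2,-14.4,0],32],
  [[219,51,13.7],[1.2,-14.4,0],32],
  [[219,51,13.7],[1.2,-14.4,0],32],
  [[219,51,13.7],[1.2,-14.4,0],32],
  [[219,51,13.7],[1.2,-14.4,0],32],
])

```text
t: 32.1
eef_pos: [0.6669, 0.0818, 0.4104]
tool_rot: [-2.201, -2.241, -0.0]
wrist_force: [0.5, -0.6, -0.5]
width: 0.0319
```

Run:
```python
from h import *
plan([[.667,.084,.325]])
im,d=snap('scene','s12'); cv2.imwrite('pics/s12c.png',cv2.resize(im[120:220,280:400][:,:,::-1],(720,600),interpolation=cv2.INTER_CUBIC))
W=cloud('scene',d)
m=(W[...,2]>.395)&(W[...,2]<.45)&(W[...,0]>.6)&(W[...,0]<.72)&(W[...,1]>.03)&(W[...,1]<.14); p=W[m]; print(np.percentile(p,[2,50,98],axis=0).round(4).tolist())
```

```text
t 32.1 tcp [0.6669 0.0818 0.4104] F [ 0.5 -0.6 -0.5] w 31.9 j6 0.02
[0.667 0.084 0.325] -> [2.2, 0.1, 85.4] [-0.0, -0.0, -0.2]
[[0.6464, 0.0708, 0.4111], [0.6916, 0.086, 0.4314], [0.6996, 0.0918, 0.4481]]
```

View pics/s12c.png

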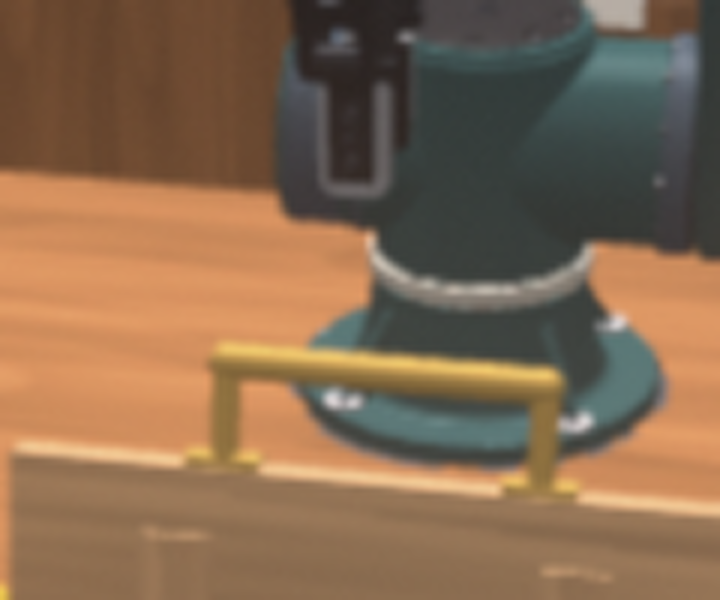

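Request:
carry_out([
  [[2,0.5,18],[0,0,0],32],
  [[2,0.5,36],[0,0,0],32],
  [[2,0.5,54],[0,0,0],32],
  [[2,0.5,72],[0,0,0],32],
  [[2,0.5,86],[0,0,0],32],
  [[2,0.5,86],[0,0,0],32],
  [[2,0.5,86],[0,0,0],0],
  [[2,0.5,86],[0,0,0],0],
  [[2,0.5,86],[0,0,0],0],
  [[2,0.5,86],[0,0,0],0],
], newtons=30)

```text
t: 33.15
eef_pos: [0.6675, 0.0833, 0.3256]
tool_rot: [2.201, 2.24, 0.001]
wrist_force: [-1.2, -2.5, 1.0]
width: 0.0106
```

Run:
```python
from h import *
s=observe(); g=s['eef_pos']; p0=c2w(lidp(1.343)); print(g)
ths=[1.31,1.27,1.22,1.17,1.11,1.05,.99,.93,.87]
plan([g+c2w(lidp(t))-p0 for t in ths])
```

```text
[0.66747869 0.08332638 0.32557698]
t 33.15 tcp [0.6675 0.0833 0.3256] F [-1.2 -2.5  1. ] w 10.6 j6 0.02
[0.6592 0.0832 0.3237] -> [-0.0, -8.3, 1.9] [0.1, 0.0, -0.2]
[0.6492 0.0829 0.3211] -> [-0.1, -18.3, 4.5] [0.1, 0.0, -0.2]
[0.6369 0.0827 0.3172] -> [-0.1, -30.6, 8.3] [0.1, 0.0, -0.2]
[0.6248 0.0824 0.3128] -> [-0.1, -42.7, 12.7] [0.1, 0.0, -0.2]
[0.6106 0.0821 0.3066] -> [-0.2, -57.0, 18.9] [0.1, 0.0, -0.2]
[0.5967 0.0818 0.2997] -> [-0.2, -70.8, 25.8] [0.1, 0.0, -0.2]
[0.5834 0.0816 0.2919] -> [-0.3, -84.2, 33.6] [0.1, 0.0, -0.2]
[0.5705 0.0813 0.2833] -> [-0.3, -97.1, 42.2] [0.1, 0.0, -0.2]
[0.5581 0.081  0.274 ] -> [-0.4, -109.4, 51.5] [0.1, 0.0, -0.2]
```

Request:
carry_out([
  [[0,-8,2],[0,0,0],0],
  [[0,-18,4.5],[0,0,0],0],
  [[0,-30.5,8.3],[0,0,0],0],
  [[0,-42.5,12.7],[0,0,0],0],
  [[0,-57,19],[0,0,0],0],
  [[0,-71,26],[0,0,0],0],
  [[0,-84,33.5],[0,0,0],0],
  [[0,-97,42],[0,0,0],0],
  [[0,-109,51.5],[0,0,0],0],
  [[0,-109,51.5],[0,0,0],0],
])

```text
t: 34.15
eef_pos: [0.5569, 0.0816, 0.2743]
tool_rot: [2.202, 2.241, -0.001]
wrist_force: [-4.1, 0.2, 2.8]
width: 0.0103
```

Run:
```python
from h import *
g=np.array([.6675,.0833,.3256]); p0=c2w(lidp(1.343))
plan([g+c2w(lidp(t))-p0 for t in [.87,.8,.73,.66,.59,.52,.45,.38,.32]])
```

```text
t 34.15 tcp [0.5569 0.0816 0.2743] F [-4.1  0.2  2.8] w 10.3 j6 0.03
[0.5582 0.081  0.274 ] -> [-0.6, 1.3, 0.4] [-0.0, 0.0, -0.2]
[0.5445 0.0807 0.2622] -> [-0.6, -12.4, 12.2] [-0.0, 0.0, -0.2]
[0.5317 0.0805 0.2494] -> [-0.7, -25.2, 24.9] [-0.0, 0.0, -0.2]
[0.5198 0.0802 0.2358] -> [-0.7, -37.1, 38.5] [-0.0, 0.0, -0.2]
[0.5089 0.08   0.2214] -> [-0.7, -48.0, 52.9] [-0.0, 0.0, -0.2]
[0.499  0.0798 0.2063] -> [-0.8, -57.8, 68.0] [-0.0, 0.0, -0.2]
[0.4903 0.0796 0.1905] -> [-0.8, -66.6, 83.8] [-0.0, 0.0, -0.2]
[0.4826 0.0794 0.1742] -> [-0.8, -74.3, 100.2] [-0.0, 0.0, -0.2]
[0.4769 0.0793 0.1598] -> [-0.8, -79.9, 114.6] [-0.0, 0.0, -0.2]
```

Request:
carry_out([
  [[0,-6,7],[0,0,0],0],
  [[0,-16,16],[0,0,0],0],
  [[0,-27,27],[0,0,0],0],
  [[0,-37,38.5],[0,0,0],0],
  [[0,-48,53],[0,0,0],0],
  [[0,-58,68],[0,0,0],0],
  [[0,-66.5,84],[0,0,0],0],
  [[0,-74,100],[0,0,0],0],
  [[0,-80,114.5],[0,0,0],0],
  [[0,-80,114.5],[0,0,0],0],
])

```text
t: 35.15
eef_pos: [0.4757, 0.0803, 0.1581]
tool_rot: [-2.2, -2.239, 0.005]
wrist_force: [-2.9, -0.4, -0.6]
width: 0.0108
```

Run:
```python
from h import *
g=np.array([.4605,.0806,.0739]); p0=c2w(lidp(0))
plan([g+c2w(lidp(t))-p0 for t in [.32,.26,.20,.15,.10,.06,.03,.0]])
```

```text
t 35.15 tcp [0.4757 0.0803 0.1581] F [-2.9 -0.4 -0.6] w 10.8 j6 0.03
[0.4755 0.0809 0.1548] -> [0.6, -0.1, 3.3] [-0.2, 0.0, -0.2]
[0.4707 0.0808 0.14  ] -> [0.6, -4.9, 18.1] [-0.2, 0.0, -0.2]
[0.4668 0.0807 0.125 ] -> [0.6, -8.7, 33.1] [-0.2, 0.0, -0.2]
[0.4643 0.0807 0.1124] -> [0.6, -11.2, 45.7] [-0.2, 0.0, -0.2]
[0.4624 0.0806 0.0996] -> [0.6, -13.0, 58.5] [-0.2, 0.0, -0.2]
[0.4613 0.0806 0.0894] -> [0.6, -14.0, 68.8] [-0.2, 0.0, -0.2]
[0.4608 0.0806 0.0816] -> [0.6, -14.5, 76.5] [-0.2, 0.0, -0.2]
[0.4605 0.0806 0.0739] -> [0.6, -14.8, 84.2] [-0.2, 0.0, -0.2]
```

Request:
carry_out([
  [[0,-2,9],[0,0,0],0],
  [[0,-5,18],[0,0,0],0],
  [[0,-8.7,33],[0,0,0],0],
  [[0,-11.2,45],[0,0,0],0],
  [[0,-12.5,55],[0,0,0],0],
  [[0,-13.5,64],[0,0,0],0],
  [[0,-14.2,72],[0,0,0],0],
  [[0,-14.6,79],[0,0,0],0],
  [[0,-14.8,84],[0,0,0],0],
  [[0,-14.8,86],[0,0,0],0],
])

```text
t: 36.15
eef_pos: [0.4604, 0.0801, 0.0741]
tool_rot: [-2.199, -2.239, 0.006]
wrist_force: [-13.0, -1.0, 18.0]
width: 0.0105
```

```bash
cat > lid.py <<'E'
from h import *
s=observe(); print(np.round(s['eef_pos'],4),np.round(s['wrist_force'],1),s['width'])
im,d=snap('scene'); W=cloud('scene',d)
m=(W[...,2]>.08)&(W[...,2]<.16)&(W[...,0]>.5)&(W[...,0]<.70)&(W[...,1]>.06)&(W[...,1]<.11); p=W[m]
print('slope',np.polyfit(p[:,0],p[:,2],1), len(p), np.median(p[p[:,0]<.53][:,2]),np.median(p[p[:,0]>.68][:,2]))
E
python3 lid.py
```

```text
[0.4604 0.0801 0.0741] [-13.  -1.  18.] 0.010497871542632512
slope [-0.07247626  0.14228627] 1080 0.09634598594377142 0.09558354258730156
```

Request:
carry_out([
  [[0,0,0],[0,0,0],28],
  [[0,0,0],[0,0,0],28],
  [[0,0,0],[0,0,0],28],
  [[0,0,-10],[0,0,0],28],
  [[0,0,-25],[0,0,0],28],
  [[0,0,-45],[0,0,0],28],
  [[0,0,-75],[0,0,0],28],
  [[0,0,-110],[0,0,0],28],
  [[0,-20,-140],[0,0,0],28],
  [[0,-40,-150],[0,0,0],28],
])

```text
t: 37.2
eef_pos: [0.4228, 0.0795, 0.2292]
tool_rot: [2.2, 2.24, 0.003]
wrist_force: [-0.1, 0.6, 0.0]
width: 0.028
```

Request:
carry_out([
  [[-40,0,0],[0,0,0],28],
  [[-80,0,0],[0,0,0],28],
  [[-120,0,0],[0,0,0],28],
  [[-160,0,0],[0,0,0],28],
  [[-200,0,0],[0,0,0],28],
  [[-200,0,0],[0,0,0],28],
  [[-200,0,0],[0,0,0],28],
  [[-200,0,0],[0,0,0],28],
  [[-200,0,0],[0,0,0],28],
  [[-200,0,0],[0,0,0],28],
])

```text
t: 38.2
eef_pos: [0.4265, -0.1194, 0.2294]
tool_rot: [2.198, 2.242, 0.003]
wrist_force: [1.2, 0.3, 0.6]
width: 0.028
```

Run:
```python
from h import *
s=observe(); print(s['eef_pos'],s['wrist_force'],s['t'])
vases('scene',box=(.38,.72,-.5,.5))
im,d=snap('scene','s13'); W=cloud('scene',d)
m=(W[...,2]>.08)&(W[...,2]<.12)&(W[...,0]>.5)&(W[...,0]<.70)&(W[...,1]>.06)&(W[...,1]<.11); p=W[m]
print('slope',np.polyfit(p[:,0],p[:,2],1),len(p))
for t in ['carafe','beaker','sponge']:
    for r in spotter.trace(t,'scene')[:1]:
        p=W[r['region']]; p=p[~np.isnan(p[:,0])]; print(t,r['p'],np.median(p,0).round(3))
cv2.imwrite('pics/s13c.png',cv2.resize(im[140:440,100:600][:,:,::-1],(800,480),interpolation=cv2.INTER_CUBIC))
```

```text
[ 0.42650266 -0.11938927  0.22936554] [1.21946108 0.34191151 0.60807148] 38.2
scene vase [ 0.4919 -0.3778] rms 0.0026 zmax 0.071 277
scene vase [0.4406 0.3627] rms 0.0027 zmax 0.07 333
slope [0.00091992 0.09524483] 1010
carafe 0.61 [0.498 0.57  0.107]
beaker 0.81 [ 0.507 -0.547  0.066]
sponge 0.72 [0.679 0.091 0.095]
```

View pics/s13c.png

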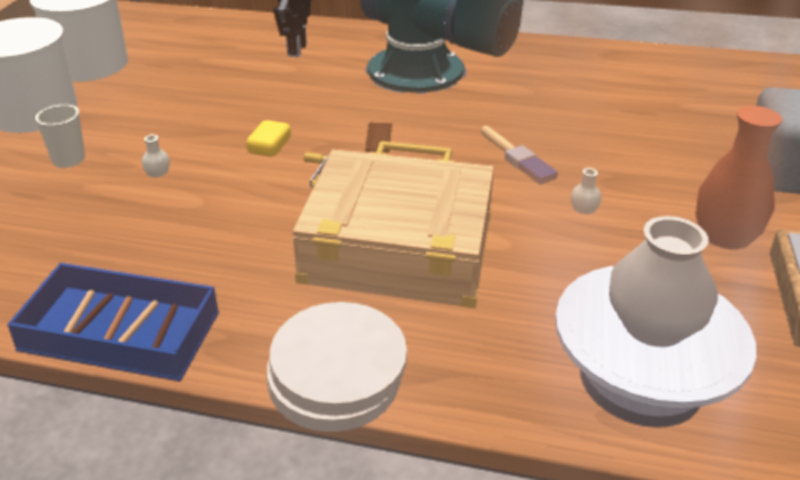

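The picture shows the lid shut at crop (395,205), with slope about 0.001 rad. Both leftover spares are upright at (155,158) and (586,192). The sponge (268,138), beaker and carafe look unmoved, and the gripper is clear.

```bash
python3 -c "
from h import *
print(workorder.hand_in())"
```

```text
the job is handed in; nothing more can be done
None
```

The job is handed in at about 38 s of robot time, and my last checks show every part of it done. The hand-in gave no verdict.

**What I did:** I raised the lid by its handle and pushed the knob over until the stay locked, with the lid at about 1.358 rad. Cells 2 and 5 were the empty ones, so I stood a spare in each. I then broke the knee and lowered the lid by the handle until it was shut.

**Last checks:**
- **Lid:** the slope across it is about 0.001 rad, so it is fully shut. The closing stroke ended with about 18 N on the wrist, as the fingers pressed the lid onto the chest.
- **Cells:** before closing, all six cells held a vase near its centre (the one in cell 5 about 8 mm to the front), with rims at the same height. I could not look inside once the lid was shut.
- **Leftover spares:** both stand upright on the bench. The one on the right moved about 4 cm from where it stood while the arm was working at the chest. That fits the announced knock, and I left it there.
- **Bystanders:** the carafe and beaker measure within 1 mm of where they started. The last network reading for the sponge was wrong: it reported the chest lid. I judged the sponge unmoved from the picture, where it sits where it did at the start.
- **Cameras:** the two cameras disagreed by about 5 mm in x, so I worked with their average and checked it against the position of the fingers.

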